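Fetch the wax tin from the back of the finishing caddy

TASK

The carved bowl is ready for waxing, but the wax tin is boxed in at the back of the wooden caddy by the oil bottle, the thinner can and the glue jar. Stand all three of these aside in the metal tray, set the wax tin flat in the round wooden dish, then put the bottle, can and jar back in the caddy, each in the very bay it came from. Keep them upright, set them down rather than dropping them, and leave the cork block and the brush in the caddy where they are.

Things in the scene. Friction and masses are not known exactly. Their poses are not given: they have to be found in the camera images.
- bottle: Round brown glass bottle of oil with a paper label, narrow neck and black screw cap, 0.4 kg. Straight-sided body 62 mm across up to 118 mm above its foot, then a sloping shoulder; cap 29 mm across, top at 168 mm. Origin: centre of its underside, z up. Starts upright in one of three caddy bays (back left, back right or front middle; changes from start to start).
- can: Rectangular metal thinner can, 62 mm (its x) by 48 mm (its y) by 124 mm tall, with a small screw cap 24 mm across on top near its +x end, up to 140 mm; 0.4 kg. Origin: centre of its underside, z up. Starts upright in another of those three bays, its short side (y) within about 9 degrees of the caddy's y.
- jar: Round greyish glass glue jar, straight-sided, 60 mm across, with a wide black lid 64 mm across from 104 to 122 mm above its foot; 0.38 kg. Origin: centre of its underside, z up. Starts upright in the last of those three bays.
- tin: Low round metal wax tin, 64 mm across and 56 mm tall (lid 64 mm from 38 mm up, body 62.6 mm below), 0.18 kg. Origin: centre of its underside, z up. Always starts in the back middle bay.
- caddy: Fixed wooden caddy, two rows of three bays, each 80 mm square inside; all in it start at bay centres: x = -42 (front row, nearer the robot) or +42 mm (back row), y = -84, 0 or +84 mm in its frame. Floor 8 mm above the bench, dividers 4 mm thick and up to 30, outer walls up to 34, back board (+x side) 10 mm thick and up to 72 mm above the bench. Origin: centre of the six bays at bench height.
- tray: Shallow rectangular metal tray fixed to the bench, empty at the start, 280 mm (its x) by 130 mm (its y); rim 4 mm thick and 16 mm high, floor 4 mm above the bench, inside 272 by 122 mm. Origin: centre of its underside. To the left or the right of the caddy, opposite the dish. Room for three containers in a row along its x.
- dish: Round shallow turned wooden dish fixed to the bench, empty at the start, 106 mm across, rim 14 mm high, flat floor about 94 mm across and 6 mm above the bench. Origin: centre of its underside. On the side of the caddy opposite the tray.
- cork_block: Brown cork sanding block, 50 by 62 by 28 mm, in the front left or front right bay of the caddy: not to be moved. Origin: centre of its underside.
- brush: Small polishing brush with a pale wooden back and a wider dark bristle pad below, 64 by 42 by 34 mm, in the other front corner bay: not to be moved. Origin: centre of its underside.
There are look-alikes about, which are no part of the job. What is shaped like the can but turquoise is not meant. There is more than one size of the tin; the one meant has the size given above.

How it is judged:
By the outcome, as a careful person would: the job done as asked, in the order asked, and still so for the second after the job is handed in, with the robot touching nothing.
It also fails if it takes over 131 s, if anything falls off the work surface, if the arm or the gripper's body presses on something with over 40 N, if the wrist force passes 120 N, or if a joint passes its speed limit or range.

ROBOT

A 6-joint arm with a two-finger parallel gripper is mounted at the origin on the work surface. World frame = base frame: x ahead of the robot, y to its left, z up, the work surface at z = 0. Lengths are in mm, angles in rad, forces in N, time in s.
With the tool pointing down it reaches from about 275 to 750 mm from the base axis. Payload 10.2 kg.
Tool frame: the origin (TCP) lies at the very end of the fingers, on their centre line; the grasp point (between the pads) lies 19 mm behind it (arm.grip_point_offset is the z of the grasp point in the tool frame, in mm); z points along the fingers, x is the direction in which the jaws open and shut, and the axes are right-handed (so a half turn about z gives the same grasp; the last joint's range is limited). The gripper opens to 88 mm and grips with 3 to 60 N. Pads are 18 mm wide; open, the fingers measure 123 mm over their backs; the gripper's body (75 mm by 187 mm) begins 45 mm behind the grasp point.
Start: joints at [-1.386, 0.313, 1.498, -0, 1.331, -0.223], TCP at [208.198, -481.959, 238.72] pointing down, gripper open.
Joint ranges: [-2.94, 2.94], [-0.97, 2.17], [0.19, 2.56], [-1.23, 4.37], [0.02, 3.11], [-2.88, 2.88]. Speed limits (rad/s): [2.39, 2.39, 3.01, 3.14, 3.14, 3.14].

INTERFACE

Orientations are given as a unit quaternion [w, x, y, z].
In Python, from rig import arm, cams, finish_job gives the robot as it stands.
- The arm moves only by the tool drive_tool, never from a script. Its argument "series" is a list of rows, each an object with "travel": the shift along the tool's x, y, z normalised to -1 to 1, where 1 is 800 mm, a list of three; "angular": the turn, a rotation vector about the tool's x, y, z normalised to -1 to 1, where 1 is 30 degrees, a list of three; "grip": the closure, from -1 (fully open) to 1 (shut), so that 0 is half open. A call has exactly 10 rows; each row shifts and turns the pose as measured when the row begins, along the tool's axes as they then stand; what a row does not reach is not made up. A row lasts 1/10 s, in which the tool goes at most 50 mm and 8.59 degrees, less where a joint would pass 70% of its speed; a pose out of reach is approached as far as the arm can. A call with a number of a shift or a turn outside -1 to 1 is refused whole. A call with a gripper value outside its range is refused whole. The fingers move at their own pace and stop on an object; "squeeze" is the grip in N (left out, the last holds). Time passes only in rows, so rows that do not move let the fingers close, or fill a call up. It gives the time, the measured TCP pose, the force and the opening at its end, in the units of the state.
- arm.sense(): the state, without advancing time (a new reading comes with each control period).
- cams.capture(name): name is "scene" or "top"; returns the picture (384x512x3 uint8, red, green, blue); there is no depth.
- cams.camera_info(name): a dict with "fx", "fy", "cx", "cy" (pixels), "dist_coeffs" ([k1, k2, p1, p2, k3] as OpenCV has them; the pictures are not rectified), "R" (3x3) and "t" (3): a world point X has camera coordinates R X + t. Camera axes: x right, y down, z forward; pixel columns grow to the right and rows downward; lengths in mm; the calibration is good to about 2 mm. A picture is of the moment at which its call begins. camera_info takes no time and is no camera call.
- finish_job(): hands the job in, once; it reports no verdict.
The state is a dict: "time": time; "joint_pos": joint angles; "dq": joint speeds; "effort": joint torques, N m; "eef_pos": TCP position; "ee_rot": TCP orientation; "force": force on the tool from outside, world axes, zero at the start; "torque": the same for the moment, N m; "grip_width": finger opening in mm.
Only numpy, scipy, OpenCV 4.12 (cv2) and the standard library are available. Lean on these libraries where they do the work, as an engineer would, in place of code of your own. Each camera call takes 0.05 s, during which the arm holds its last target. There are 200 camera calls.

## Working session

There is one attempt and no reset: what is moved stays moved. The work goes in short steps, Python scripts to look and compute and a tool call to move; the robot and the scene stay as the last step left them, time stands still between calls to the robot, and variables do not carry over. Pictures are saved under pics/ and viewed, about 12 in all and at most 16, crops included, and the job is handed in when it is done.

Besides the shell and the picture viewer there is one more tool, called after "Emit:" by a JSON object that holds its "method" and its "body", one argument or row to a line. drive_tool: Moves the arm, as the interface text tells. Scaled input: -1 to 1 covers 800 mm each way for a shift and 30 degrees each way for a turn. Its arguments: {"type":"object","properties":{"series":{"type":"array","items":{"type":"object","properties":{"travel":{"type":"array","items":{"type":"number"}},"angular":{"type":"array","items":{"type":"number"}},"grip":{"type":"number"}}}},"squeeze":{"type":"number"}},"required":["series"]}

```bash
mkdir -p pics; ls; python3 - <<'E'
from rig import arm,cams
import cv2,numpy as np
for n in("scene","top"):
    cv2.imwrite(f"pics/{n}0.png",cv2.resize(cams.capture(n)[:,:,::-1],(800,600)))
    print(n,cams.camera_info(n))
print(arm.sense())
E
```

```text
pics
scene {'fx': 463.3227587823015, 'fy': 463.3227587823015, 'cx': 262.53920956565906, 'cy': 188.65810676096592, 'dist_coeffs': array([-0.16284256,  0.        ,  0.        ,  0.        ,  0.        ]), 'R': array([[ 0.02580266,  0.9996473 , -0.0062854 ],
       [ 0.63156391, -0.0211749 , -0.77503461],
       [-0.77489435,  0.01602832, -0.63188753]]), 't': array([ -31.51179531, -377.6305722 , 1556.10451176])}
top {'fx': 429.1574718249572, 'fy': 429.1574718249572, 'cx': 257.9277355424888, 'cy': 191.52960053380824, 'dist_coeffs': array([-0.15581728,  0.        ,  0.        ,  0.        ,  0.        ]), 'R': array([[-0.01473813, -0.99970684,  0.0192098 ],
       [-0.98064522,  0.01070049, -0.19550053],
       [ 0.19523766, -0.02171931, -0.98051544]]), 't': array([   7.91137405,  627.91553936, 1071.80264427])}
{'time': 0.1, 'joint_pos': array([-1.38642249e+00,  3.13359839e-01,  1.49832397e+00, -6.58894422e-06,
        1.33101004e+00, -2.23381221e-01]), 'dq': array([ 0.00042681, -0.00068928, -0.00236504,  0.00177476, -0.00244958,
       -0.00050455]), 'effort': array([ 3.02977031e-03, -4.02814937e+01, -2.52643329e+01,  6.95720455e-02,
        3.42685904e-02, -5.56122325e-05]), 'eef_pos': array([ 208.14505449, -481.74522307,  238.24978787]), 'ee_rot': array([-3.94630478e-04,  8.35628642e-01, -5.49294520e-01, -3.83969021e-04]), 'force': array([ 0.89556155,  0.22807077, -0.26030367]), 'torque': array([-0.01398865, -0.0169363 ,  0.00177904]), 'grip_width': 87.88343661295661}
```

View pics/scene0.png

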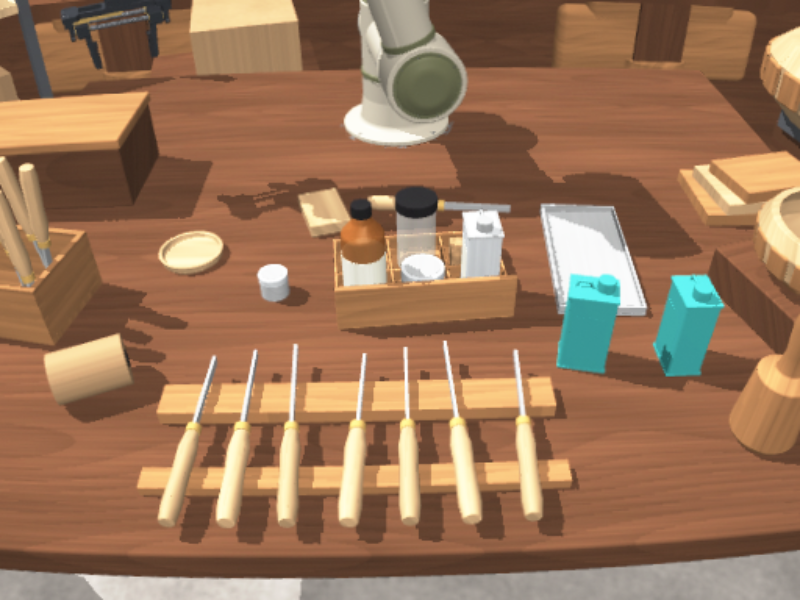

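View pics/top0.png

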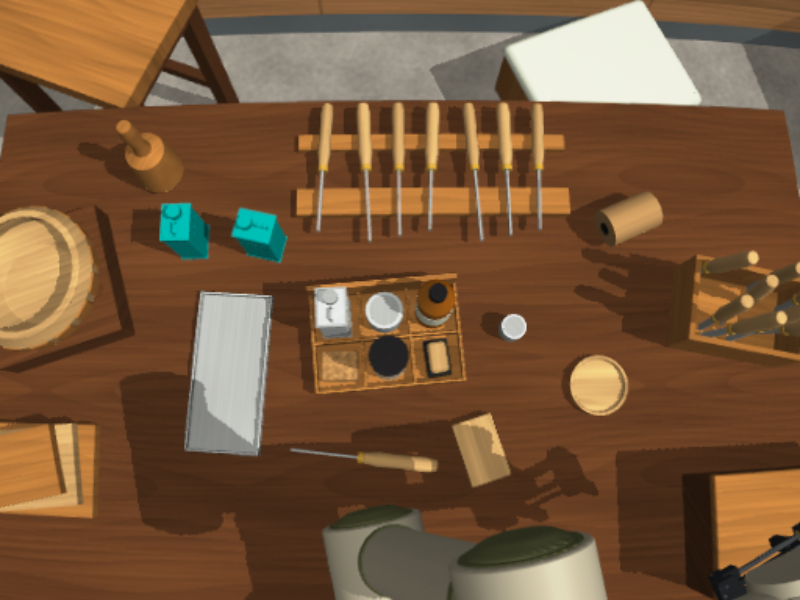

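The top view (800x600 pixels) shows the can back left (332,310), tin back middle (384,312), bottle back right (436,300) and jar front middle (388,355). The tray is at (230,373) and the dish at (598,385). Tin candidates are (384,312) in the back middle bay and a smaller loose one at (513,327). The caddy one looks right, and I'll confirm it by size.

```bash
cat > h.py <<'E'
import numpy as np,cv2
from rig import arm,cams
def ray(n,uv):
    i=cams.camera_info(n);K=np.array([[i['fx'],0,i['cx']],[0,i['fy'],i['cy']],[0,0,1]])
    p=cv2.undistortPoints(np.array(uv,float).reshape(-1,1,2),K,i['dist_coeffs'])[:,0]
    R=np.array(i['R']);return -R.T@i['t'],np.c_[p,np.ones(len(p))]@R
def onz(n,uv,z):
    c,d=ray(n,uv);return (c+d*((z-c[2])/d[:,2])[:,None])[:,:2]
def proj(n,X):
    i=cams.camera_info(n);K=np.array([[i['fx'],0,i['cx']],[0,i['fy'],i['cy']],[0,0,1]])
    return cv2.projectPoints(np.array(X,float).reshape(-1,3),cv2.Rodrigues(np.array(i['R']))[0],np.array(i['t']),K,i['dist_coeffs'])[0][:,0]
def crop(n,x0,y0,w,h,s,f,im=None):
    im=cams.capture(n) if im is None else im
    cv2.imwrite(f,cv2.resize(im[y0:y0+h,x0:x0+w,::-1],None,fx=s,fy=s,interpolation=cv2.INTER_CUBIC));return im
E
python3 - <<'E'
from h import *
im=crop("top",110,170,200,125,4,"pics/c1.png")
np.save("top0.npy",im); im2=crop("scene",200,110,230,140,3.4,"pics/c2.png");np.save("scene0.npy",im2)
hsv=cv2.cvtColor(im,cv2.COLOR_RGB2HSV)
g=((hsv[...,1]<60)&(hsv[...,2]>90)).astype('uint8')
n,l,s,c=cv2.connectedComponentsWithStats(g)
for i in range(1,n):
    if s[i,4]>80: print('grey',s[i],c[i].round(1))
k=(hsv[...,2]<45).astype('uint8');n,l,s,c=cv2.connectedComponentsWithStats(k)
for i in range(1,n):
    if s[i,4]>40 and 150<c[i][1]<260: print('dark',s[i],c[i].round(1))
E
```

```text
grey [  135     0   377   124 16845] [331.7  42.1]
grey [109  24  18  20 180] [117.3  34.1]
grey [ 92  46  47  22 659] [113.6  58.7]
grey [  0  51  22  48 331] [ 5.8 68.1]
grey [ 26  55  39  16 218] [43.6 64.3]
grey [233 109   5  46  85] [235.2 131.8]
grey [303 109   6  45  87] [305.7 131.9]
grey [344 108   3  39  85] [344.7 128.5]
grey [201 184  24  32 681] [212.5 199.2]
grey [ 118  186   56  106 4883] [146.2 238.6]
grey [234 187  24  26 490] [245.7 199. ]
grey [321 201  16  17 215] [328.5 208.6]
grey [ 207  329   79   55 2140] [239.6 363.5]
grey [ 290  344   98   40 2342] [344.3 370.4]
grey [485 371  27  13 265] [500.  377.6]
dark [275 181  11  13 106] [279.8 187.2]
dark [236 215  25  25 487] [248.3 227.1]
dark [271 218  18  24  57] [276.2 232.2]
```

View pics/c1.png

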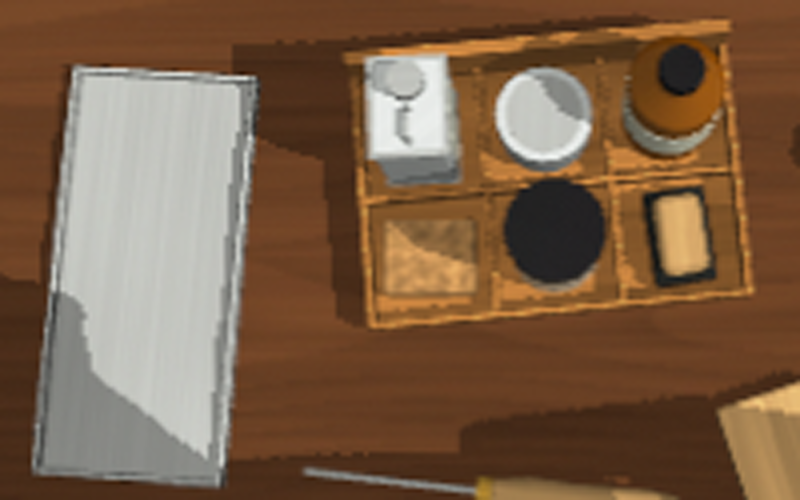

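View pics/c2.png

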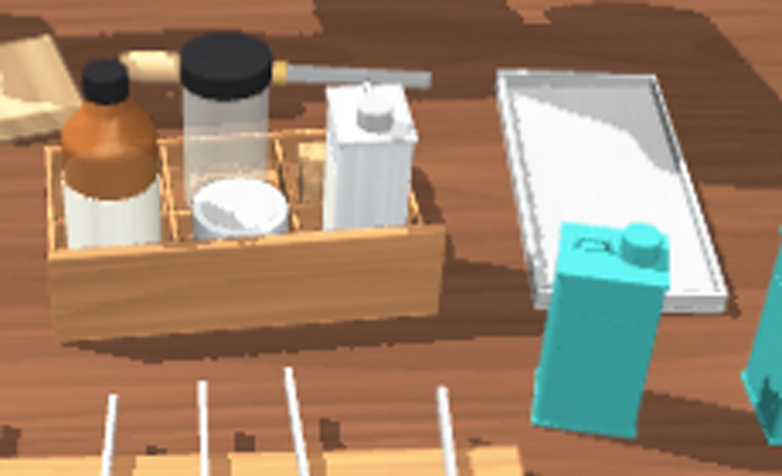

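The crops show the jar lid at c1 (555,232), bottle cap (682,69), tin lid (543,113), and can top with its cap toward the back at (399,79). Next I turn these into positions.

```bash
python3 - <<'E'
from h import *
np.set_printoptions(precision=1,suppress=True)
C=lambda p:np.array(p,float)/4+np.array([110,170])-.375
f=lambda p,z:onz("top",C(p),z)
print('caddy front corners',f([(371,327),(752,293)],34))
print('divider crossings z30',f([(486,185),(613,172)],30), 'backboard top ends',f([(345,58),(730,27)],72))
print('jar',f([(555,232)],130),'w',f([(505,232),(606,232)],130)[:,1])
print('bottle',f([(682,69)],176)); print('tin',f([(543,113)],64),f([(495,113),(592,113)],64),f([(543,67),(543,157)],64))
q=f([(366,57),(446,55),(453,150),(369,160)],132);print('can',q,q.mean(0)); print('cap',f([(399,79)],148))
t=f([(75,66),(258,76),(222,487),(33,472)],16);print('tray',t,t.mean(0),np.linalg.norm(t-np.roll(t,1,0),axis=1))
im=np.load('top0.npy');hsv=cv2.cvtColor(im,cv2.COLOR_RGB2HSV)
m=((hsv[...,2]>150)&(hsv[...,0]<30)).astype('uint8');m[:,:350]=0;m[:225]=0;m[270:]=0;m[:,415:]=0
cs=max(cv2.findContours(m,0,2)[0],key=cv2.contourArea);x,y,w,h=cv2.boundingRect(cs);print(x,y,w,h)
e=cv2.fitEllipse(cs);print('dish',e,onz("top",[e[0]],12))
print('dish ext',onz("top",[(x,y+h/2),(x+w,y+h/2)],12))
print('small tin',onz("top",[(328.5,208.6)],50),onz("top",[(321,208),(337,208)],50))
# scene checks
S=lambda p:np.array(p,float)/3.4+np.array([200,110])-.35
for n,p,z in(('jar',(226,50),130),('bottle',(105,72),176),('tin',(239,207),64)):print(n,onz("scene",S([p]),z))
q=onz("scene",S([(327,87),(404,84),(415,135),(332,142)]),132);print('can',q,q.mean(0))
q=onz("scene",S([(497,71),(654,75),(726,298),(538,296)]),16);print(q,q.mean(0))
E
```

```text
caddy front corners [[ 473.9  148.4]
 [ 493.2 -104.3]]
divider crossings z30 [[568.4  72.1]
 [576.3 -13.3]] backboard top ends [[647.6 162.9]
 [665.8 -90.9]]
jar [[524.8  26. ]] w [56.5 -5.1]
bottle [[616.  -50.6]]
tin [[610.9  33.1]] [[611.3  64.7]
 [610.5   0.9]] [[641.8  32.9]
 [581.7  33.4]]
can [[634.9 142.3]
 [635.7  92.5]
 [575.9  88.1]
 [570.2 139.7]] [604.2 115.6]
cap [[617.5 120.1]]
tray [[656.4 359.1]
 [647.8 230.1]
 [369.1 249.6]
 [378.4 378.5]] [512.9 304.3] [278.7 129.3 279.4 129.2]
365 227 37 39
dish ((383.0033874511719, 246.14508056640625), (36.336090087890625, 38.049617767333984), 154.6617889404297) [[ 481.  -343.1]]
dish ext [[ 481.2 -292.2]
 [ 478.5 -397.5]]
small tin [[ 581.8 -188.1]] [[ 583.7 -168. ]
 [ 583.1 -211.2]]
jar [[522.6  27.1]]
bottle [[621.3 -50.2]]
tin [[613.1  32.8]]
can [[574.6  91.7]
 [572.4 142.7]
 [631.8 142.4]
 [638.   89.6]] [604.2 116.6]
[[373.6 250.5]
 [381.9 378.5]
 [660.8 358.9]
 [654.2 230.9]] [517.6 304.7]
```

Tin check: the lid in the caddy measures about 63 mm across, against about 43 mm for the loose one at (513,327). So the caddy tin is the one meant, which is clear in the crop. The two views agree within 5 mm. Caddy centre is about (568.7,29.6) with yaw 4.4°, tray (515,304.5) with yaw −4°, dish (480,−344).

Plan: move the can, then the jar, then the bottle to the tray, with the jaws along caddy y throughout.

```bash
cat > g.py <<'E'
import sys
from h import *
from scipy.spatial.transform import Rotation as Ro
s=arm.sense();q=np.array(s['ee_rot']);R=Ro.from_quat(q[[1,2,3,0]])
np.set_printoptions(precision=4,suppress=True)
x=R.as_matrix()[:,0];yaw=np.degrees(np.arctan2(x[1],x[0]))
print('t',round(s['time'],2),'pos',s['eef_pos'].round(1),'yaw',round(yaw,2),'tilt',R.as_matrix()[:2,2].round(4),'F',np.array(s['force']).round(1),'w',round(s['grip_width'],1))
a=[float(v) for v in sys.argv[1:]]
pose=s['eef_pos'].copy()
T=R
for k in range(0,len(a),3):   # successive targets x y z
    tgt=np.array(a[k:k+3]);D=Ro.from_euler('z',-85.6,degrees=True)*Ro.from_euler('x',180,degrees=True)
    if k==0: print('rotvec/30deg',np.degrees((T.inv()*D).as_rotvec())/30)
    d=D.inv().apply(tgt-pose) if k else T.inv().apply(tgt-pose)
    print('->',tgt,'mm',d.round(1),'units',d/800,'rows>=',round(np.linalg.norm(d)/50,1));pose=tgt
E
python3 g.py 604 116.5 230
```

```text
t 0.2 pos [ 208.2 -481.8  238.4] yaw -66.64 tilt [-0.0001  0.0007] F [0.  0.2 1.1] w 88.0
rotvec/30deg [-0.0001  0.0013  0.6321]
-> [604.  116.5 230. ] mm [-392.3 -600.6    8.8] units [-0.4904 -0.7508  0.011 ] rows>= 14.3
```

Emit:
{"method": "drive_tool", "body": {
  "series": [
    {"travel": [0,0,0],"angular": [0,0,0.211],"grip": -1},
    {"travel": [0,0,0],"angular": [0,0,0.211],"grip": -1},
    {"travel": [0,0,0],"angular": [0,0,0.211],"grip": -1},
    {"travel": [-0.049,-0.038,0],"angular": [0,0,0],"grip": -1},
    {"travel": [-0.049,-0.038,0],"angular": [0,0,0],"grip": -1},
    {"travel": [-0.049,-0.038,0],"angular": [0,0,0],"grip": -1},
    {"travel": [-0.049,-0.038,0],"angular": [0,0,0],"grip": -1},
    {"travel": [-0.049,-0.038,0],"angular": [0,0,0],"grip": -1},
    {"travel": [-0.049,-0.038,0],"angular": [0,0,0],"grip": -1},
    {"travel": [-0.049,-0.038,0],"angular": [0,0,0],"grip": -1}
  ],
  "squeeze": 25
}}

```text
time: 1.2
eef_pos: [403.7, -193.0, 237.0]
ee_rot: [-0.001, 0.725, -0.689, -0.001]
force: [0.7, -1.4, -0.4]
grip_width: 88.0
```

```bash
python3 g.py 604 116.5 230
```

```text
t 1.2 pos [ 403.7 -193.   237. ] yaw -87.03 tilt [-0.0006  0.0027] F [ 0.7 -1.4 -0.4] w 88.0
rotvec/30deg [ 0.0008  0.0052 -0.0475]
-> [604.  116.5 230. ] mm [-298.6 -216.1    7.7] units [-0.3733 -0.2702  0.0097] rows>= 7.4
```

Emit:
{"method": "drive_tool", "body": {
  "series": [
    {"travel": [-0.0467,-0.0338,0.001],"angular": [0,0,-0.02],"grip": -1},
    {"travel": [-0.0467,-0.0338,0.001],"angular": [0,0,-0.02],"grip": -1},
    {"travel": [-0.0467,-0.0338,0.001],"angular": [0,0,0],"grip": -1},
    {"travel": [-0.0467,-0.0338,0.001],"angular": [0,0,0],"grip": -1},
    {"travel": [-0.0467,-0.0338,0.001],"angular": [0,0,0],"grip": -1},
    {"travel": [-0.0467,-0.0338,0.001],"angular": [0,0,0],"grip": -1},
    {"travel": [-0.0467,-0.0338,0.001],"angular": [0,0,0],"grip": -1},
    {"travel": [-0.0467,-0.0338,0.001],"angular": [0,0,0],"grip": -1},
    {"travel": [0,0,0],"angular": [0,0,0],"grip": -1},
    {"travel": [0,0,0],"angular": [0,0,0],"grip": -1}
  ]
}}

```text
time: 2.2
eef_pos: [605.0, 140.8, 228.8]
ee_rot: [-0.0, 0.735, -0.678, -0.002]
force: [0.5, 0.3, 1.1]
grip_width: 88.3
```

```bash
python3 g.py 604 116.5 93
```

```text
t 2.2 pos [605.  140.8 228.8] yaw -85.38 tilt [-0.0024  0.0023] F [0.5 0.3 1.1] w 88.3
rotvec/30deg [0.0042 0.0048 0.0073]
-> [604.  116.5  93. ] mm [ 24.5   2.6 135.7] units [0.0307 0.0033 0.1697] rows>= 2.8
```

Emit:
{"method": "drive_tool", "body": {
  "series": [
    {"travel": [0.018,0.002,0],"angular": [0.004,0.004,0.006],"grip": -1},
    {"travel": [0.0,0.0,0],"angular": [0,0,0],"grip": -1},
    {"travel": [0.009,0.001,0],"angular": [0,0,0],"grip": -1},
    {"travel": [0,0,0],"angular": [0,0,0],"grip": -1},
    {"travel": [0,0,0.03],"angular": [0,0,0],"grip": -1},
    {"travel": [0,0,0.03],"angular": [0,0,0],"grip": -1},
    {"travel": [0,0,0.025],"angular": [0,0,0],"grip": -1},
    {"travel": [0,0,0.015],"angular": [0,0,0],"grip": -1},
    {"travel": [0,0,0.005],"angular": [0,0,0],"grip": -1},
    {"travel": [0,0,0],"angular": [0,0,0],"grip": -1}
  ]
}}

```text
time: 3.2
eef_pos: [603.9, 110.1, 145.6]
ee_rot: [-0.002, 0.731, -0.683, 0.002]
force: [-0.2, 0.2, -0.8]
grip_width: 87.9
```

```bash
python3 g.py 604 116.5 93
```

```text
t 3.2 pos [603.9 110.1 145.6] yaw -86.1 tilt [ 0.0052 -0.0004] F [-0.2  0.2 -0.8] w 87.9
rotvec/30deg [-0.0098 -0.0014 -0.0166]
-> [604.  116.5  93. ] mm [-6.4 -0.2 52.6] units [-0.008  -0.0003  0.0658] rows>= 1.1
```

Emit:
{"method": "drive_tool", "body": {
  "series": [
    {"travel": [-0.003,0,0.01],"angular": [-0.005,0,-0.01],"grip": -1},
    {"travel": [-0.002,0,0.02],"angular": [0,0,0],"grip": -1},
    {"travel": [0,0,0.015],"angular": [0,0,0],"grip": -1},
    {"travel": [0,0,0.01],"angular": [0,0,0],"grip": -1},
    {"travel": [0,0,0.005],"angular": [0,0,0],"grip": -1},
    {"travel": [0,0,0.003],"angular": [0,0,0],"grip": -1},
    {"travel": [0,0,0],"angular": [0,0,0],"grip": -1},
    {"travel": [0,0,0],"angular": [0,0,0],"grip": -1},
    {"travel": [0,0,0],"angular": [0,0,0],"grip": -1},
    {"travel": [0,0,0],"angular": [0,0,0],"grip": -1}
  ]
}}

```text
time: 4.2
eef_pos: [606.3, 114.5, 96.8]
ee_rot: [-0.003, 0.733, -0.68, 0.004]
force: [-0.6, -0.2, 0.1]
grip_width: 88.3
```

```bash
python3 g.py 604 116.5 93
```

```text
t 4.2 pos [606.3 114.5  96.8] yaw -85.74 tilt [ 0.0104 -0.0005] F [-0.6 -0.2  0.1] w 88.3
rotvec/30deg [-0.0197 -0.0025 -0.0046]
-> [604.  116.5  93. ] mm [-2.2  2.2  3.8] units [-0.0027  0.0027  0.0047] rows>= 0.1
```

Emit:
{"method": "drive_tool", "body": {
  "series": [
    {"travel": [-0.002,0.001,0.003],"angular": [-0.019,-0.002,-0.005],"grip": -1},
    {"travel": [0,0,0],"angular": [0,0,0],"grip": -1},
    {"travel": [0,0,0],"angular": [0,0,0],"grip": 1},
    {"travel": [0,0,0],"angular": [0,0,0],"grip": 1},
    {"travel": [0,0,0],"angular": [0,0,0],"grip": 1},
    {"travel": [0,0,0],"angular": [0,0,0],"grip": 1},
    {"travel": [0,0,0],"angular": [0,0,0],"grip": 1},
    {"travel": [0,0,0],"angular": [0,0,0],"grip": 1},
    {"travel": [0,0,0],"angular": [0,0,0],"grip": 1},
    {"travel": [0,0,0],"angular": [0,0,0],"grip": 1}
  ],
  "squeeze": 25
}}

```text
time: 5.2
eef_pos: [605.5, 116.2, 94.6]
ee_rot: [0.0, 0.734, -0.679, 0.0]
force: [-1.0, -0.3, -0.2]
grip_width: 48.0
```

```bash
python3 g.py 604 116.5 145 602.8 298.4 145
```

```text
t 5.2 pos [605.5 116.2  94.6] yaw -85.57 tilt [ 0.0003 -0.0002] F [-1.  -0.3 -0.2] w 48.0
rotvec/30deg [-0.0005 -0.0005  0.0011]
-> [604.  116.5 145. ] mm [ -0.4   1.5 -50.4] units [-0.0006  0.0018 -0.063 ] rows>= 1.0
-> [602.8 298.4 145. ] mm [-181.5  -12.8   -0. ] units [-0.2268 -0.0159 -0.    ] rows>= 3.6
```

Emit:
{"method": "drive_tool", "body": {
  "series": [
    {"travel": [0,0,-0.02],"angular": [0,0,0],"grip": 1},
    {"travel": [0,0,-0.03],"angular": [0,0,0],"grip": 1},
    {"travel": [0,0,-0.02],"angular": [0,0,0],"grip": 1},
    {"travel": [-0.03,-0.002,0],"angular": [0,0,0],"grip": 1},
    {"travel": [-0.045,-0.003,0],"angular": [0,0,0],"grip": 1},
    {"travel": [-0.045,-0.003,0],"angular": [0,0,0],"grip": 1},
    {"travel": [-0.04,-0.003,0],"angular": [0,0,0],"grip": 1},
    {"travel": [-0.025,-0.002,0],"angular": [0,0,0],"grip": 1},
    {"travel": [-0.01,0,0],"angular": [0,0,0],"grip": 1},
    {"travel": [0,0,0],"angular": [0,0,0],"grip": 1}
  ]
}}

```text
time: 6.2
eef_pos: [599.3, 276.5, 143.5]
ee_rot: [0.007, 0.733, -0.68, -0.006]
force: [-1.2, -0.2, -5.6]
grip_width: 47.7
```

```bash
python3 g.py 602.8 298.4 90.6
```

```text
t 6.2 pos [599.3 276.5 143.5] yaw -85.72 tilt [-0.0184 -0.0027] F [-1.2 -0.2 -5.6] w 47.7
rotvec/30deg [ 0.0355 -0.0025 -0.004 ]
-> [602.8 298.4  90.6] mm [-21.6  -6.1  52.8] units [-0.027  -0.0076  0.066 ] rows>= 1.1
```

Emit:
{"method": "drive_tool", "body": {
  "series": [
    {"travel": [-0.01,-0.003,0],"angular": [0.02,0,-0.004],"grip": 1},
    {"travel": [-0.01,-0.002,0],"angular": [0.015,0,0],"grip": 1},
    {"travel": [-0.005,-0.001,0],"angular": [0,0,0],"grip": 1},
    {"travel": [0,0,0],"angular": [0,0,0],"grip": 1},
    {"travel": [0,0,0.01],"angular": [0,0,0],"grip": 1},
    {"travel": [0,0,0.015],"angular": [0,0,0],"grip": 1},
    {"travel": [0,0,0.015],"angular": [0,0,0],"grip": 1},
    {"travel": [0,0,0.007],"angular": [0,0,0],"grip": 1},
    {"travel": [0,0,0.002],"angular": [0,0,0],"grip": 1},
    {"travel": [0,0,0],"angular": [0,0,0],"grip": 1}
  ]
}}

```text
time: 7.2
eef_pos: [603.0, 293.8, 98.6]
ee_rot: [0.002, 0.732, -0.681, 0.0]
force: [-0.2, 0.0, -5.0]
grip_width: 47.8
```

```bash
python3 g.py 602.8 298.4 90.6
```

```text
t 7.2 pos [603.  293.8  98.6] yaw -85.85 tilt [-0.0027 -0.0034] F [-0.2  0.  -5. ] w 47.8
rotvec/30deg [ 0.0056 -0.0061 -0.0084]
-> [602.8 298.4  90.6] mm [-4.6 -0.2  8. ] units [-0.0058 -0.0002  0.01  ] rows>= 0.2
```

Emit:
{"method": "drive_tool", "body": {
  "series": [
    {"travel": [-0.004,0,0],"angular": [0.005,-0.005,-0.006],"grip": 1},
    {"travel": [0,0,0.002],"angular": [0,0,0],"grip": 1},
    {"travel": [0,0,0.002],"angular": [0,0,0],"grip": 1},
    {"travel": [0,0,0.002],"angular": [0,0,0],"grip": 1},
    {"travel": [0,0,0.0015],"angular": [0,0,0],"grip": 1},
    {"travel": [0,0,0.001],"angular": [0,0,0],"grip": 1},
    {"travel": [0,0,0.001],"angular": [0,0,0],"grip": 1},
    {"travel": [0,0,0.001],"angular": [0,0,0],"grip": 1},
    {"travel": [0,0,0],"angular": [0,0,0],"grip": 1},
    {"travel": [0,0,0],"angular": [0,0,0],"grip": 1}
  ]
}}

```text
time: 8.2
eef_pos: [603.4, 297.5, 90.9]
ee_rot: [-0.001, 0.733, -0.68, 0.001]
force: [0.4, 0.3, -4.6]
grip_width: 48.3
```

```bash
python3 g.py 602.8 298.4 90.6
```

```text
t 8.2 pos [603.4 297.5  90.9] yaw -85.65 tilt [0.0025 0.0004] F [ 0.4  0.3 -4.6] w 48.3
rotvec/30deg [-0.0048  0.0004 -0.0016]
-> [602.8 298.4  90.6] mm [-0.9  0.5  0.3] units [-0.0011  0.0006  0.0004] rows>= 0.0
```

Emit:
{"method": "drive_tool", "body": {
  "series": [
    {"travel": [0,0,0.001],"angular": [0,0,0],"grip": 1},
    {"travel": [0,0,0.001],"angular": [0,0,0],"grip": 1},
    {"travel": [0,0,0.0005],"angular": [0,0,0],"grip": 1},
    {"travel": [0,0,0],"angular": [0,0,0],"grip": 1},
    {"travel": [0,0,0],"angular": [0,0,0],"grip": 1},
    {"travel": [0,0,0],"angular": [0,0,0],"grip": 1},
    {"travel": [0,0,0],"angular": [0,0,0],"grip": 1},
    {"travel": [0,0,0],"angular": [0,0,0],"grip": 1},
    {"travel": [0,0,0],"angular": [0,0,0],"grip": 1},
    {"travel": [0,0,0],"angular": [0,0,0],"grip": 1}
  ]
}}

```text
time: 9.2
eef_pos: [604.0, 297.7, 90.6]
ee_rot: [-0.002, 0.733, -0.68, 0.001]
force: [-0.4, 0.5, -1.7]
grip_width: 47.9
```

```bash
python3 g.py 602.8 298.4 90.6
```

```text
t 9.2 pos [604.  297.7  90.6] yaw -85.65 tilt [0.005  0.0011] F [-0.4  0.5 -1.7] w 47.9
rotvec/30deg [-0.0097  0.0014 -0.0016]
-> [602.8 298.4  90.6] mm [-0.8  1.2 -0. ] units [-0.001   0.0014 -0.    ] rows>= 0.0
```

Emit:
{"method": "drive_tool", "body": {
  "series": [
    {"travel": [0,0,0.0005],"angular": [0,0,0],"grip": -1},
    {"travel": [0,0,0],"angular": [0,0,0],"grip": -1},
    {"travel": [0,0,0],"angular": [0,0,0],"grip": -1},
    {"travel": [0,0,0],"angular": [0,0,0],"grip": -1},
    {"travel": [0,0,0],"angular": [0,0,0],"grip": -1},
    {"travel": [0,0,0],"angular": [0,0,0],"grip": -1},
    {"travel": [0,0,-0.02],"angular": [-0.01,0,0],"grip": -1},
    {"travel": [0,0,-0.035],"angular": [0,0,0],"grip": -1},
    {"travel": [0,0,-0.03],"angular": [0,0,0],"grip": -1},
    {"travel": [0,0,0],"angular": [0,0,0],"grip": -1}
  ]
}}

```text
time: 10.2
eef_pos: [604.4, 297.7, 160.8]
ee_rot: [-0.001, 0.733, -0.68, 0.0]
force: [0.7, 0.5, -0.8]
grip_width: 88.2
```

```bash
python3 g.py 525.5 26.5 160 525.5 26.5 102; python3 - <<'E'
from h import *
crop("top",110,150,230,150,3.4,"pics/c3.png")
E
```

```text
t 10.2 pos [604.4 297.7 160.8] yaw -85.66 tilt [0.0013 0.0013] F [ 0.7  0.5 -0.8] w 88.2
rotvec/30deg [-0.0026  0.0023 -0.0019]
-> [525.5  26.5 160. ] mm [264.5  99.2   0.4] units [0.3306 0.124  0.0005] rows>= 5.6
-> [525.5  26.5 102. ] mm [ 0. -0. 58.] units [ 0.     -0.      0.0725] rows>= 1.2
```

View pics/c3.png

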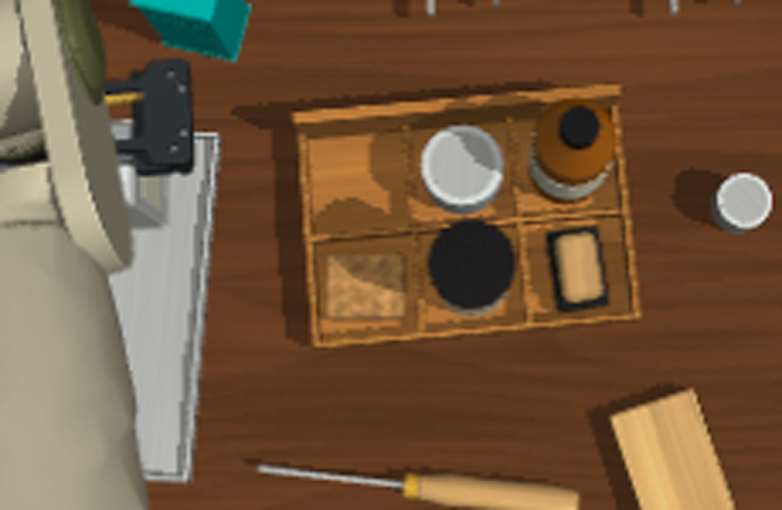

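The can stands in the tray under the gripper and its bay at (355,190) is empty. The rest is undisturbed. Next, the jar.

Emit:
{"method": "drive_tool", "body": {
  "series": [
    {"travel": [0.03,0.011,0],"angular": [0,0,0],"grip": -1},
    {"travel": [0.055,0.0206,0],"angular": [0,0,0],"grip": -1},
    {"travel": [0.055,0.0206,0],"angular": [0,0,0],"grip": -1},
    {"travel": [0.055,0.0206,0],"angular": [0,0,0],"grip": -1},
    {"travel": [0.05,0.019,0],"angular": [0,0,0],"grip": -1},
    {"travel": [0.035,0.013,0],"angular": [0,0,0],"grip": -1},
    {"travel": [0.02,0.007,0],"angular": [0,0,0],"grip": -1},
    {"travel": [0.01,0.004,0],"angular": [0,0,0],"grip": -1},
    {"travel": [0,0,0],"angular": [0,0,0],"grip": -1},
    {"travel": [0,0,0],"angular": [0,0,0],"grip": -1}
  ]
}}

```text
time: 11.25
eef_pos: [521.2, 35.4, 144.7]
ee_rot: [0.006, 0.734, -0.679, -0.008]
force: [0.7, -0.4, -0.1]
grip_width: 88.4
```

```bash
python3 g.py 525.5 26.5 102
```

```text
t 11.25 pos [521.2  35.4 144.7] yaw -85.56 tilt [-0.0202  0.0011] F [ 0.7 -0.4 -0.1] w 88.4
rotvec/30deg [0.0383 0.0051 0.0014]
-> [525.5  26.5 102. ] mm [ 9.3 -4.4 42.6] units [ 0.0116 -0.0056  0.0532] rows>= 0.9
```

Emit:
{"method": "drive_tool", "body": {
  "series": [
    {"travel": [0.007,-0.003,0],"angular": [0.025,0.003,0],"grip": -1},
    {"travel": [0.003,-0.002,0],"angular": [0.013,0,0],"grip": -1},
    {"travel": [0,0,0],"angular": [0,0,0],"grip": -1},
    {"travel": [0,0,0.01],"angular": [0,0,0],"grip": -1},
    {"travel": [0,0,0.017],"angular": [0,0,0],"grip": -1},
    {"travel": [0,0,0.015],"angular": [0,0,0],"grip": -1},
    {"travel": [0,0,0.007],"angular": [0,0,0],"grip": -1},
    {"travel": [0,0,0.003],"angular": [0,0,0],"grip": -1},
    {"travel": [0,0,0],"angular": [0,0,0],"grip": -1},
    {"travel": [0,0,0],"angular": [0,0,0],"grip": -1}
  ]
}}

```text
time: 12.25
eef_pos: [526.7, 30.2, 99.2]
ee_rot: [-0.001, 0.735, -0.678, -0.0]
force: [-0.5, -0.2, 0.0]
grip_width: 88.3
```

```bash
python3 g.py 525.5 26.5 102
```

```text
t 12.25 pos [526.7  30.2  99.2] yaw -85.31 tilt [0.001  0.0016] F [-0.5 -0.2  0. ] w 88.3
rotvec/30deg [-0.0022  0.0028  0.0096]
-> [525.5  26.5 102. ] mm [ 3.6  1.5 -2.8] units [ 0.0044  0.0019 -0.0035] rows>= 0.1
```

Emit:
{"method": "drive_tool", "body": {
  "series": [
    {"travel": [0.003,0.001,-0.003],"angular": [0,0,0.008],"grip": -1},
    {"travel": [0,0,0],"angular": [0,0,0],"grip": -1},
    {"travel": [0,0,0],"angular": [0,0,0],"grip": 1},
    {"travel": [0,0,0],"angular": [0,0,0],"grip": 1},
    {"travel": [0,0,0],"angular": [0,0,0],"grip": 1},
    {"travel": [0,0,0],"angular": [0,0,0],"grip": 1},
    {"travel": [0,0,0],"angular": [0,0,0],"grip": 1},
    {"travel": [0,0,0],"angular": [0,0,0],"grip": 1},
    {"travel": [0,0,0],"angular": [0,0,0],"grip": 1},
    {"travel": [0,0,0],"angular": [0,0,0],"grip": 1}
  ],
  "squeeze": 30
}}

```text
time: 13.25
eef_pos: [526.8, 27.1, 103.2]
ee_rot: [-0.002, 0.734, -0.679, 0.001]
force: [0.5, -0.2, -0.5]
grip_width: 63.1
```

```bash
python3 g.py 525.5 26.5 160 427.2 310.6 160
```

```text
t 13.25 pos [526.8  27.1 103.2] yaw -85.58 tilt [0.0038 0.0008] F [ 0.5 -0.2 -0.5] w 63.1
rotvec/30deg [-0.0073  0.001   0.0005]
-> [525.5  26.5 160. ] mm [  0.5   1.2 -56.8] units [ 0.0006  0.0014 -0.071 ] rows>= 1.1
-> [427.2 310.6 160. ] mm [-290.8   76.2    0. ] units [-0.3635  0.0953  0.    ] rows>= 6.0
```

Emit:
{"method": "drive_tool", "body": {
  "series": [
    {"travel": [0,0,-0.015],"angular": [0,0,0],"grip": 1},
    {"travel": [0,0,-0.03],"angular": [0,0,0],"grip": 1},
    {"travel": [0,0,-0.025],"angular": [0,0,0],"grip": 1},
    {"travel": [-0.03,0.008,0],"angular": [0,0,0],"grip": 1},
    {"travel": [-0.05,0.013,0],"angular": [0,0,0],"grip": 1},
    {"travel": [-0.055,0.0145,0],"angular": [0,0,0],"grip": 1},
    {"travel": [-0.055,0.0145,0],"angular": [0,0,0],"grip": 1},
    {"travel": [-0.055,0.0145,0],"angular": [0,0,0],"grip": 1},
    {"travel": [-0.045,0.012,0],"angular": [0,0,0],"grip": 1},
    {"travel": [-0.025,0.006,0],"angular": [0,0,0],"grip": 1}
  ]
}}

```text
time: 14.25
eef_pos: [437.5, 280.3, 166.1]
ee_rot: [-0.001, 0.732, -0.682, -0.0]
force: [0.5, 0.7, -3.7]
grip_width: 63.2
```

```bash
python3 g.py 427.2 310.6 99.2
```

```text
t 14.25 pos [437.5 280.3 166.1] yaw -85.93 tilt [0.0013 0.0024] F [ 0.5  0.7 -3.7] w 63.2
rotvec/30deg [-0.0028  0.0044 -0.0109]
-> [427.2 310.6  99.2] mm [-30.8   8.2  66.9] units [-0.0385  0.0103  0.0837] rows>= 1.5
```

Emit:
{"method": "drive_tool", "body": {
  "series": [
    {"travel": [-0.018,0.005,0],"angular": [0,0,-0.01],"grip": 1},
    {"travel": [-0.01,0.003,0],"angular": [0,0,0],"grip": 1},
    {"travel": [-0.004,0.001,0],"angular": [0,0,0],"grip": 1},
    {"travel": [0,0,0.01],"angular": [0,0,0],"grip": 1},
    {"travel": [0,0,0.02],"angular": [0,0,0],"grip": 1},
    {"travel": [0,0,0.02],"angular": [0,0,0],"grip": 1},
    {"travel": [0,0,0.015],"angular": [0,0,0],"grip": 1},
    {"travel": [0,0,0.007],"angular": [0,0,0],"grip": 1},
    {"travel": [0,0,0.002],"angular": [0,0,0],"grip": 1},
    {"travel": [0,0,0],"angular": [0,0,0],"grip": 1}
  ]
}}

```text
time: 15.25
eef_pos: [427.9, 305.3, 104.7]
ee_rot: [-0.001, 0.733, -0.68, -0.0]
force: [0.6, -0.4, -3.8]
grip_width: 63.0
```

```bash
python3 g.py 427.2 310.6 99.2
```

```text
t 15.25 pos [427.9 305.3 104.7] yaw -85.66 tilt [0.0003 0.0015] F [ 0.6 -0.4 -3.8] w 63.0
rotvec/30deg [-0.0007  0.0029 -0.002 ]
-> [427.2 310.6  99.2] mm [-5.3  0.3  5.5] units [-0.0067  0.0003  0.0069] rows>= 0.2
```

Emit:
{"method": "drive_tool", "body": {
  "series": [
    {"travel": [-0.004,0,0.001],"angular": [0,0,0],"grip": 1},
    {"travel": [0,0,0.002],"angular": [0,0,0],"grip": 1},
    {"travel": [0,0,0.002],"angular": [0,0,0],"grip": 1},
    {"travel": [0,0,0.0015],"angular": [0,0,0],"grip": 1},
    {"travel": [0,0,0.001],"angular": [0,0,0],"grip": 1},
    {"travel": [0,0,0.0007],"angular": [0,0,0],"grip": 1},
    {"travel": [0,0,0.0005],"angular": [0,0,0],"grip": 1},
    {"travel": [0,0,0],"angular": [0,0,0],"grip": 1},
    {"travel": [0,0,0],"angular": [0,0,0],"grip": 1},
    {"travel": [0,0,0],"angular": [0,0,0],"grip": 1}
  ]
}}

```text
time: 16.25
eef_pos: [428.7, 309.3, 99.2]
ee_rot: [-0.002, 0.733, -0.68, 0.0]
force: [1.3, 0.2, -2.1]
grip_width: 63.3
```

```bash
python3 g.py 427.2 310.6 99.2
```

```text
t 16.25 pos [428.7 309.3  99.2] yaw -85.65 tilt [0.0039 0.0031] F [ 1.3  0.2 -2.1] w 63.3
rotvec/30deg [-0.008   0.0053 -0.0017]
-> [427.2 310.6  99.2] mm [-1.4  1.4 -0. ] units [-0.0018  0.0017 -0.    ] rows>= 0.0
```

Emit:
{"method": "drive_tool", "body": {
  "series": [
    {"travel": [0,0,0.0005],"angular": [0,0,0],"grip": -1},
    {"travel": [0,0,0],"angular": [0,0,0],"grip": -1},
    {"travel": [0,0,0],"angular": [0,0,0],"grip": -1},
    {"travel": [0,0,0],"angular": [0,0,0],"grip": -1},
    {"travel": [0,0,0],"angular": [0,0,0],"grip": -1},
    {"travel": [0,0,-0.025],"angular": [-0.008,0.005,0],"grip": -1},
    {"travel": [0,0,-0.045],"angular": [0,0,0],"grip": -1},
    {"travel": [0,0,-0.045],"angular": [0,0,0],"grip": -1},
    {"travel": [0,0,-0.02],"angular": [0,0,0],"grip": -1},
    {"travel": [0,0,0],"angular": [0,0,0],"grip": -1}
  ]
}}

```text
time: 17.25
eef_pos: [428.7, 309.2, 211.3]
ee_rot: [-0.0, 0.733, -0.68, 0.0]
force: [-1.1, -0.1, -0.8]
grip_width: 88.3
```

```bash
python3 g.py 617.5 -50.6 210
```

```text
t 17.25 pos [428.7 309.2 211.3] yaw -85.66 tilt [0.0005 0.0004] F [-1.1 -0.1 -0.8] w 88.3
rotvec/30deg [-0.001   0.0007 -0.0018]
-> [617.5 -50.6 210. ] mm [ 373.1 -161.     1.2] units [ 0.4664 -0.2012  0.0015] rows>= 8.1
```

Emit:
{"method": "drive_tool", "body": {
  "series": [
    {"travel": [0.03,-0.013,0],"angular": [0,0,0],"grip": -1},
    {"travel": [0.056,-0.0242,0],"angular": [0,0,0],"grip": -1},
    {"travel": [0.056,-0.0242,0],"angular": [0,0,0],"grip": -1},
    {"travel": [0.056,-0.0242,0],"angular": [0,0,0],"grip": -1},
    {"travel": [0.056,-0.0242,0],"angular": [0,0,0],"grip": -1},
    {"travel": [0.056,-0.0242,0],"angular": [0,0,0],"grip": -1},
    {"travel": [0.056,-0.0242,0],"angular": [0,0,0],"grip": -1},
    {"travel": [0.045,-0.019,0],"angular": [0,0,0],"grip": -1},
    {"travel": [0.025,-0.011,0],"angular": [0,0,0],"grip": -1},
    {"travel": [0.01,-0.004,0],"angular": [0,0,0],"grip": -1}
  ]
}}

```text
time: 18.25
eef_pos: [611.7, -46.1, 197.9]
ee_rot: [0.003, 0.735, -0.678, -0.006]
force: [-0.1, 0.4, 0.3]
grip_width: 88.4
```

```bash
python3 g.py 617.5 -50.6 150
```

```text
t 18.25 pos [611.7 -46.1 197.9] yaw -85.44 tilt [-0.0126  0.0027] F [-0.1  0.4  0.3] w 88.4
rotvec/30deg [0.0235 0.0069 0.0054]
-> [617.5 -50.6 150. ] mm [ 5.1 -6.  47.8] units [ 0.0064 -0.0076  0.0598] rows>= 1.0
```

Emit:
{"method": "drive_tool", "body": {
  "series": [
    {"travel": [0.003,-0.004,0],"angular": [0.015,0.004,0.003],"grip": -1},
    {"travel": [0.002,-0.003,0],"angular": [0.008,0.002,0],"grip": -1},
    {"travel": [0,0,0],"angular": [0,0,0],"grip": -1},
    {"travel": [0,0,0.01],"angular": [0,0,0],"grip": -1},
    {"travel": [0,0,0.018],"angular": [0,0,0],"grip": -1},
    {"travel": [0,0,0.018],"angular": [0,0,0],"grip": -1},
    {"travel": [0,0,0.009],"angular": [0,0,0],"grip": -1},
    {"travel": [0,0,0.003],"angular": [0,0,0],"grip": -1},
    {"travel": [0,0,0],"angular": [0,0,0],"grip": -1},
    {"travel": [0,0,0],"angular": [0,0,0],"grip": -1}
  ]
}}

```text
time: 19.25
eef_pos: [616.1, -43.5, 147.7]
ee_rot: [-0.0, 0.736, -0.677, -0.001]
force: [-0.0, -1.0, -0.2]
grip_width: 88.0
```

```bash
python3 g.py 617.5 -50.6 150; python3 - <<'E'
from h import *
crop("scene",160,90,240,160,3.3,"pics/c4.png")
E
```

```text
t 19.25 pos [616.1 -43.5 147.7] yaw -85.17 tilt [-0.0009  0.0016] F [-0.  -1.  -0.2] w 88.0
rotvec/30deg [0.0015 0.0032 0.0144]
-> [617.5 -50.6 150. ] mm [ 7.2 -0.7 -2.3] units [ 0.009  -0.0009 -0.0029] rows>= 0.2
```

View pics/c4.png

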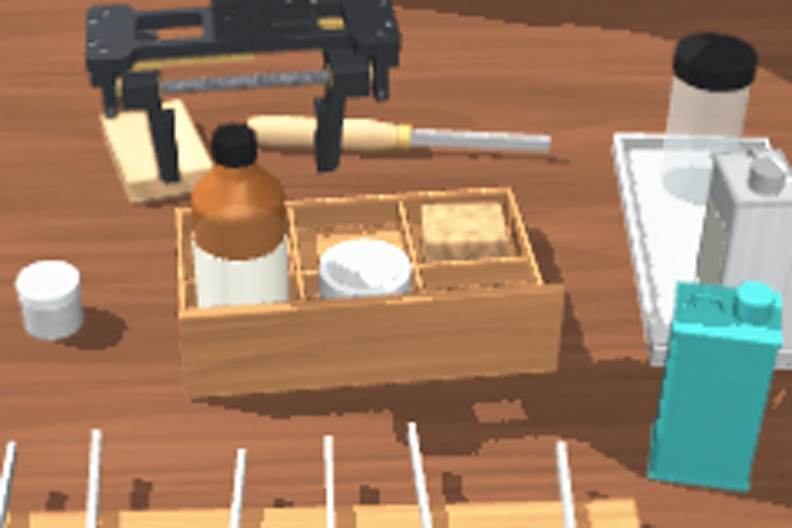

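Jar (708,120) and can (750,220) both stand upright in the tray. The fingers straddle the bottle cap at (235,145), so I centre and close.

Emit:
{"method": "drive_tool", "body": {
  "series": [
    {"travel": [0.006,-0.001,-0.002],"angular": [0,0.003,0.012],"grip": -1},
    {"travel": [0.002,0,0],"angular": [0,0,0],"grip": -0.5},
    {"travel": [0,0,0],"angular": [0,0,0],"grip": 1},
    {"travel": [0,0,0],"angular": [0,0,0],"grip": 1},
    {"travel": [0,0,0],"angular": [0,0,0],"grip": 1},
    {"travel": [0,0,0],"angular": [0,0,0],"grip": 1},
    {"travel": [0,0,0],"angular": [0,0,0],"grip": 1},
    {"travel": [0,0,0],"angular": [0,0,0],"grip": 1},
    {"travel": [0,0,0],"angular": [0,0,0],"grip": 1},
    {"travel": [0,0,0],"angular": [0,0,0],"grip": 1}
  ],
  "squeeze": 35
}}

```text
time: 20.3
eef_pos: [618.1, -50.9, 150.8]
ee_rot: [-0.0, 0.734, -0.679, 0.001]
force: [-0.3, 0.1, 0.2]
grip_width: 28.0
```

```bash
python3 g.py 617.5 -50.6 235 515 304.5 235
```

```text
t 20.3 pos [618.1 -50.9 150.8] yaw -85.58 tilt [ 0.0016 -0.0011] F [-0.3  0.1  0.2] w 28.0
rotvec/30deg [-0.0028 -0.0023  0.0007]
-> [617.5 -50.6 235. ] mm [ -0.2   0.5 -84.2] units [-0.0003  0.0006 -0.1052] rows>= 1.7
-> [515.  304.5 235. ] mm [-361.9   75.     0. ] units [-0.4524  0.0937  0.    ] rows>= 7.4
```

Emit:
{"method": "drive_tool", "body": {
  "series": [
    {"travel": [0,0,-0.015],"angular": [0,0,0],"grip": 1},
    {"travel": [0,0,-0.035],"angular": [0,0,0],"grip": 1},
    {"travel": [0,0,-0.04],"angular": [0,0,0],"grip": 1},
    {"travel": [0,0,-0.015],"angular": [0,0,0],"grip": 1},
    {"travel": [-0.03,0.006,0],"angular": [0,0,0],"grip": 1},
    {"travel": [-0.05,0.0104,0],"angular": [0,0,0],"grip": 1},
    {"travel": [-0.05,0.0104,0],"angular": [0,0,0],"grip": 1},
    {"travel": [-0.05,0.0104,0],"angular": [0,0,0],"grip": 1},
    {"travel": [-0.05,0.0104,0],"angular": [0,0,0],"grip": 1},
    {"travel": [-0.05,0.0104,0],"angular": [0,0,0],"grip": 1}
  ]
}}

```text
time: 21.3
eef_pos: [550.9, 172.5, 238.8]
ee_rot: [0.003, 0.731, -0.682, -0.003]
force: [1.2, -0.6, -5.4]
grip_width: 27.7
```

```bash
python3 g.py 515 304.5 235
```

```text
t 21.3 pos [550.9 172.5 238.8] yaw -86.05 tilt [-0.0086  0.001 ] F [ 1.2 -0.6 -5.4] w 27.7
rotvec/30deg [ 0.0163  0.0031 -0.0151]
-> [515.  304.5 235. ] mm [-134.2   26.7    4.3] units [-0.1677  0.0334  0.0053] rows>= 2.7
```

Emit:
{"method": "drive_tool", "body": {
  "series": [
    {"travel": [-0.045,0.009,0],"angular": [0.008,0,-0.008],"grip": 1},
    {"travel": [-0.04,0.008,0],"angular": [0.008,0,-0.007],"grip": 1},
    {"travel": [-0.03,0.006,0],"angular": [0,0,0],"grip": 1},
    {"travel": [-0.015,0.003,0],"angular": [0,0,0],"grip": 1},
    {"travel": [-0.006,0.001,0],"angular": [0,0,0],"grip": 1},
    {"travel": [0,0,0.012],"angular": [0,0,0],"grip": 1},
    {"travel": [0,0,0.025],"angular": [0,0,0],"grip": 1},
    {"travel": [0,0,0.025],"angular": [0,0,0],"grip": 1},
    {"travel": [0,0,0.012],"angular": [0,0,0],"grip": 1},
    {"travel": [0,0,0],"angular": [0,0,0],"grip": 1}
  ]
}}

```text
time: 22.3
eef_pos: [517.5, 283.2, 177.0]
ee_rot: [0.002, 0.734, -0.679, -0.002]
force: [0.2, -1.2, -4.5]
grip_width: 28.0
```

```bash
python3 g.py 515 304.5 146.8
```

```text
t 22.3 pos [517.5 283.2 177. ] yaw -85.51 tilt [-0.0053 -0.0001] F [ 0.2 -1.2 -4.5] w 28.0
rotvec/30deg [0.0102 0.0006 0.003 ]
-> [515.  304.5 146.8] mm [-21.4   0.7  30.2] units [-0.0268  0.0009  0.0377] rows>= 0.7
```

Emit:
{"method": "drive_tool", "body": {
  "series": [
    {"travel": [-0.012,0,0],"angular": [0.006,0,0],"grip": 1},
    {"travel": [-0.01,0,0],"angular": [0.004,0,0],"grip": 1},
    {"travel": [-0.004,0.001,0],"angular": [0,0,0],"grip": 1},
    {"travel": [0,0,0.008],"angular": [0,0,0],"grip": 1},
    {"travel": [0,0,0.01],"angular": [0,0,0],"grip": 1},
    {"travel": [0,0,0.007],"angular": [0,0,0],"grip": 1},
    {"travel": [0,0,0.005],"angular": [0,0,0],"grip": 1},
    {"travel": [0,0,0.002],"angular": [0,0,0],"grip": 1},
    {"travel": [0,0,0.001],"angular": [0,0,0],"grip": 1},
    {"travel": [0,0,0],"angular": [0,0,0],"grip": 1}
  ]
}}

```text
time: 23.3
eef_pos: [516.3, 305.2, 150.4]
ee_rot: [-0.002, 0.734, -0.679, 0.001]
force: [-0.1, 0.4, -5.3]
grip_width: 27.9
```

```bash
python3 g.py 515 304.5 146.8
```

```text
t 23.3 pos [516.3 305.2 150.4] yaw -85.56 tilt [0.0035 0.0013] F [-0.1  0.4 -5.3] w 27.9
rotvec/30deg [-0.0068  0.0019  0.0012]
-> [515.  304.5 146.8] mm [0.6 1.3 3.6] units [0.0007 0.0017 0.0045] rows>= 0.1
```

Emit:
{"method": "drive_tool", "body": {
  "series": [
    {"travel": [0,0,0.0015],"angular": [-0.006,0,0],"grip": 1},
    {"travel": [0,0,0.0015],"angular": [0,0,0],"grip": 1},
    {"travel": [0,0,0.001],"angular": [0,0,0],"grip": 1},
    {"travel": [0,0,0.0008],"angular": [0,0,0],"grip": 1},
    {"travel": [0,0,0.0006],"angular": [0,0,0],"grip": 1},
    {"travel": [0,0,0.0005],"angular": [0,0,0],"grip": 1},
    {"travel": [0,0,0],"angular": [0,0,0],"grip": 1},
    {"travel": [0,0,0],"angular": [0,0,0],"grip": 1},
    {"travel": [0,0,0],"angular": [0,0,0],"grip": 1},
    {"travel": [0,0,0],"angular": [0,0,0],"grip": 1}
  ]
}}

```text
time: 24.3
eef_pos: [517.1, 305.3, 146.9]
ee_rot: [-0.002, 0.734, -0.679, 0.001]
force: [-0.7, -0.2, -4.8]
grip_width: 27.6
```

```bash
python3 g.py 515 304.5 146.8
```

```text
t 24.3 pos [517.1 305.3 146.9] yaw -85.57 tilt [0.0031 0.0018] F [-0.7 -0.2 -4.8] w 27.6
rotvec/30deg [-0.0061  0.003   0.0008]
-> [515.  304.5 146.8] mm [0.6 2.1 0.1] units [0.0007 0.0027 0.0001] rows>= 0.0
```

Emit:
{"method": "drive_tool", "body": {
  "series": [
    {"travel": [0,0,0.0008],"angular": [-0.004,0.002,0],"grip": 1},
    {"travel": [0,0,0.0008],"angular": [0,0,0],"grip": 1},
    {"travel": [0,0,0.0005],"angular": [0,0,0],"grip": 1},
    {"travel": [0,0,0],"angular": [0,0,0],"grip": 1},
    {"travel": [0,0,0],"angular": [0,0,0],"grip": 1},
    {"travel": [0,0,0],"angular": [0,0,0],"grip": 1},
    {"travel": [0,0,0],"angular": [0,0,0],"grip": 1},
    {"travel": [0,0,0],"angular": [0,0,0],"grip": 1},
    {"travel": [0,0,0],"angular": [0,0,0],"grip": 1},
    {"travel": [0,0,0],"angular": [0,0,0],"grip": 1}
  ]
}}

```text
time: 25.3
eef_pos: [517.6, 305.5, 146.8]
ee_rot: [-0.002, 0.734, -0.679, 0.001]
force: [-1.4, -0.7, -0.1]
grip_width: 28.0
```

```bash
python3 g.py 515 304.5 146.8
```

```text
t 25.3 pos [517.6 305.5 146.8] yaw -85.57 tilt [0.0034 0.0013] F [-1.4 -0.7 -0.1] w 28.0
rotvec/30deg [-0.0068  0.0019  0.0011]
-> [515.  304.5 146.8] mm [0.8 2.7 0. ] units [0.0009 0.0034 0.    ] rows>= 0.1
```

Bottle is down (F≈0). Release and rise.

Emit:
{"method": "drive_tool", "body": {
  "series": [
    {"travel": [0,0,0],"angular": [0,0,0],"grip": -1},
    {"travel": [0,0,0],"angular": [0,0,0],"grip": -1},
    {"travel": [0,0,0],"angular": [0,0,0],"grip": -1},
    {"travel": [0,0,0],"angular": [0,0,0],"grip": -1},
    {"travel": [0,0,0],"angular": [0,0,0],"grip": -1},
    {"travel": [0,0,0],"angular": [0,0,0],"grip": -1},
    {"travel": [0,0,-0.015],"angular": [-0.006,0,0],"grip": -1},
    {"travel": [0,0,-0.03],"angular": [0,0,0],"grip": -1},
    {"travel": [0,0,-0.015],"angular": [0,0,0],"grip": -1},
    {"travel": [0,0,0],"angular": [0,0,0],"grip": -1}
  ]
}}

```text
time: 26.3
eef_pos: [518.0, 305.7, 198.4]
ee_rot: [-0.001, 0.734, -0.679, -0.0]
force: [-0.6, 0.2, 0.3]
grip_width: 88.3
```

```bash
python3 g.py 611 32.8 150
```

```text
t 26.3 pos [518.  305.7 198.4] yaw -85.57 tilt [0.0016 0.002 ] F [-0.6  0.2  0.3] w 88.3
rotvec/30deg [-0.0034  0.0035  0.0009]
-> [611.   32.8 150. ] mm [279.3 -71.5  48. ] units [ 0.3491 -0.0894  0.06  ] rows>= 5.8
```

Emit:
{"method": "drive_tool", "body": {
  "series": [
    {"travel": [0.03,-0.0077,0],"angular": [0,0,0],"grip": -1},
    {"travel": [0.056,-0.0144,0],"angular": [0,0,0],"grip": -1},
    {"travel": [0.056,-0.0144,0],"angular": [0,0,0],"grip": -1},
    {"travel": [0.056,-0.0144,0.01],"angular": [0,0,0],"grip": -1},
    {"travel": [0.056,-0.0144,0.01],"angular": [0,0,0],"grip": -1},
    {"travel": [0.045,-0.0115,0.01],"angular": [0,0,0],"grip": -1},
    {"travel": [0.025,-0.006,0.01],"angular": [0,0,0],"grip": -1},
    {"travel": [0.01,-0.003,0.01],"angular": [0,0,0],"grip": -1},
    {"travel": [0,0,0],"angular": [0,0,0],"grip": -1},
    {"travel": [0,0,0],"angular": [0,0,0],"grip": -1}
  ]
}}

```text
time: 27.3
eef_pos: [608.6, 36.6, 152.2]
ee_rot: [-0.0, 0.735, -0.678, -0.002]
force: [-0.2, 0.7, 0.4]
grip_width: 88.0
```

```bash
python3 g.py 611 32.8 37; python3 - <<'E'
from h import *
cv2.imwrite("pics/t5.png",cams.capture("top")[:,:,::-1]);
E
```

```text
t 27.3 pos [608.6  36.6 152.2] yaw -85.4 tilt [-0.0025  0.0036] F [-0.2  0.7  0.4] w 88.0
rotvec/30deg [0.0042 0.0072 0.0068]
-> [611.   32.8  37. ] mm [  4.4  -2.4 115.2] units [ 0.0055 -0.003   0.144 ] rows>= 2.3
```

Emit:
{"method": "drive_tool", "body": {
  "series": [
    {"travel": [0.003,-0.002,0],"angular": [0.004,0.006,0.006],"grip": -1},
    {"travel": [0.001,-0.001,0.015],"angular": [0,0,0],"grip": -1},
    {"travel": [0,0,0.03],"angular": [0,0,0],"grip": -1},
    {"travel": [0,0,0.03],"angular": [0,0,0],"grip": -1},
    {"travel": [0,0,0.025],"angular": [0,0,0],"grip": -1},
    {"travel": [0,0,0.015],"angular": [0,0,0],"grip": -1},
    {"travel": [0,0,0.008],"angular": [0,0,0],"grip": -1},
    {"travel": [0,0,0.003],"angular": [0,0,0],"grip": -1},
    {"travel": [0,0,0],"angular": [0,0,0],"grip": -1},
    {"travel": [0,0,0],"angular": [0,0,0],"grip": -1}
  ]
}}

```text
time: 28.35
eef_pos: [612.0, 38.9, 48.2]
ee_rot: [-0.002, 0.736, -0.677, 0.002]
force: [-0.4, -0.8, -0.2]
grip_width: 88.1
```

```bash
python3 g.py 611 32.8 37
```

```text
t 28.35 pos [612.   38.9  48.2] yaw -85.16 tilt [ 0.0055 -0.    ] F [-0.4 -0.8 -0.2] w 88.1
rotvec/30deg [-0.0105 -0.0009  0.0148]
-> [611.   32.8  37. ] mm [ 6.   1.6 11.2] units [0.0075 0.002  0.014 ] rows>= 0.3
```

Emit:
{"method": "drive_tool", "body": {
  "series": [
    {"travel": [0.005,0.001,0],"angular": [-0.01,0,0.014],"grip": -1},
    {"travel": [0.001,0,0.006],"angular": [0,0,0],"grip": -1},
    {"travel": [0,0,0.005],"angular": [0,0,0],"grip": -1},
    {"travel": [0,0,0.002],"angular": [0,0,0],"grip": -1},
    {"travel": [0,0,0],"angular": [0,0,0],"grip": -1},
    {"travel": [0,0,0],"angular": [0,0,0],"grip": 1},
    {"travel": [0,0,0],"angular": [0,0,0],"grip": 1},
    {"travel": [0,0,0],"angular": [0,0,0],"grip": 1},
    {"travel": [0,0,0],"angular": [0,0,0],"grip": 1},
    {"travel": [0,0,0],"angular": [0,0,0],"grip": 1}
  ],
  "squeeze": 20
}}

```text
time: 29.35
eef_pos: [612.5, 33.3, 38.6]
ee_rot: [-0.001, 0.734, -0.68, 0.001]
force: [-0.0, -0.2, -0.4]
grip_width: 63.4
```

```bash
python3 g.py 611 32.8 130 480 -344 130
```

```text
t 29.35 pos [612.5  33.3  38.6] yaw -85.63 tilt [ 0.003 -0.001] F [-0.  -0.2 -0.4] w 63.4
rotvec/30deg [-0.0055 -0.0023 -0.001 ]
-> [611.   32.8 130. ] mm [  0.5   1.3 -91.4] units [ 0.0006  0.0016 -0.1142] rows>= 1.8
-> [ 480. -344.  130.] mm [365.6 159.5   0. ] units [0.457  0.1994 0.    ] rows>= 8.0
```

Emit:
{"method": "drive_tool", "body": {
  "series": [
    {"travel": [0,0,-0.015],"angular": [0,0,0],"grip": 1},
    {"travel": [0,0,-0.035],"angular": [0,0,0],"grip": 1},
    {"travel": [0,0,-0.04],"angular": [0,0,0],"grip": 1},
    {"travel": [0,0,-0.015],"angular": [0,0,0],"grip": 1},
    {"travel": [0.03,0.013,0],"angular": [0,0,0],"grip": 1},
    {"travel": [0.05,0.0218,0],"angular": [0,0,0],"grip": 1},
    {"travel": [0.055,0.024,0],"angular": [0,0,0],"grip": 1},
    {"travel": [0.055,0.024,0],"angular": [0,0,0],"grip": 1},
    {"travel": [0.055,0.024,0],"angular": [0,0,0],"grip": 1},
    {"travel": [0.055,0.024,0],"angular": [0,0,0],"grip": 1}
  ]
}}

```text
time: 30.35
eef_pos: [524.1, -216.3, 127.2]
ee_rot: [-0.001, 0.737, -0.676, 0.001]
force: [0.8, -0.5, -1.9]
grip_width: 63.5
```

```bash
python3 g.py 480 -344 100
```

```text
t 30.35 pos [ 524.1 -216.3  127.2] yaw -85.06 tilt [0.0027 0.0003] F [ 0.8 -0.5 -1.9] w 63.5
rotvec/30deg [-0.0052  0.0002  0.0182]
-> [ 480. -344.  100.] mm [123.4  55.   27. ] units [0.1543 0.0687 0.0337] rows>= 2.8
```

Emit:
{"method": "drive_tool", "body": {
  "series": [
    {"travel": [0.045,0.02,0],"angular": [-0.002,0,0.01],"grip": 1},
    {"travel": [0.035,0.016,0.006],"angular": [-0.002,0,0.008],"grip": 1},
    {"travel": [0.025,0.011,0.01],"angular": [0,0,0],"grip": 1},
    {"travel": [0.013,0.006,0.01],"angular": [0,0,0],"grip": 1},
    {"travel": [0.005,0.002,0.01],"angular": [0,0,0],"grip": 1},
    {"travel": [0,0,0.01],"angular": [0,0,0],"grip": 1},
    {"travel": [0,0,0.01],"angular": [0,0,0],"grip": 1},
    {"travel": [0,0,0.007],"angular": [0,0,0],"grip": 1},
    {"travel": [0,0,0],"angular": [0,0,0],"grip": 1},
    {"travel": [0,0,0],"angular": [0,0,0],"grip": 1}
  ]
}}

```text
time: 31.35
eef_pos: [484.5, -322.9, 72.2]
ee_rot: [-0.0, 0.733, -0.681, -0.001]
force: [-0.1, 0.3, -2.1]
grip_width: 63.7
```

```bash
python3 g.py 480 -344 36.6
```

```text
t 31.35 pos [ 484.5 -322.9   72.2] yaw -85.8 tilt [-0.0013  0.0023] F [-0.1  0.3 -2.1] w 63.7
rotvec/30deg [ 0.0021  0.0045 -0.0067]
-> [ 480.  -344.    36.6] mm [20.8  6.  35.6] units [0.026  0.0075 0.0445] rows>= 0.8
```

Emit:
{"method": "drive_tool", "body": {
  "series": [
    {"travel": [0.012,0.003,0],"angular": [0.002,0.004,-0.006],"grip": 1},
    {"travel": [0.008,0.003,0],"angular": [0,0,0],"grip": 1},
    {"travel": [0.004,0.001,0],"angular": [0,0,0],"grip": 1},
    {"travel": [0,0,0.01],"angular": [0,0,0],"grip": 1},
    {"travel": [0,0,0.014],"angular": [0,0,0],"grip": 1},
    {"travel": [0,0,0.01],"angular": [0,0,0],"grip": 1},
    {"travel": [0,0,0.005],"angular": [0,0,0],"grip": 1},
    {"travel": [0,0,0.002],"angular": [0,0,0],"grip": 1},
    {"travel": [0,0,0],"angular": [0,0,0],"grip": 1},
    {"travel": [0,0,0],"angular": [0,0,0],"grip": 1}
  ]
}}

```text
time: 32.35
eef_pos: [480.3, -344.1, 36.8]
ee_rot: [0.0, 0.734, -0.679, 0.0]
force: [-0.7, 0.6, -1.6]
grip_width: 63.5
```

```bash
python3 g.py 480 -344 36.6
```

```text
t 32.35 pos [ 480.3 -344.1   36.8] yaw -85.58 tilt [ 0.0005 -0.0005] F [-0.7  0.6 -1.6] w 63.5
rotvec/30deg [-0.0008 -0.0009  0.0006]
-> [ 480.  -344.    36.6] mm [-0.2  0.3  0.2] units [-0.0002  0.0003  0.0002] rows>= 0.0
```

Emit:
{"method": "drive_tool", "body": {
  "series": [
    {"travel": [0,0,0.0006],"angular": [0,0,0],"grip": 1},
    {"travel": [0,0,0.0006],"angular": [0,0,0],"grip": 1},
    {"travel": [0,0,0.0004],"angular": [0,0,0],"grip": 1},
    {"travel": [0,0,0],"angular": [0,0,0],"grip": 1},
    {"travel": [0,0,0],"angular": [0,0,0],"grip": 1},
    {"travel": [0,0,0],"angular": [0,0,0],"grip": 1},
    {"travel": [0,0,0],"angular": [0,0,0],"grip": 1},
    {"travel": [0,0,0],"angular": [0,0,0],"grip": 1},
    {"travel": [0,0,0],"angular": [0,0,0],"grip": 1},
    {"travel": [0,0,0],"angular": [0,0,0],"grip": 1}
  ]
}}

```text
time: 33.35
eef_pos: [480.6, -344.3, 36.6]
ee_rot: [0.0, 0.734, -0.679, 0.001]
force: [-0.8, 0.7, -1.3]
grip_width: 63.6
```

```bash
python3 g.py 480 -344 36.6;  python3 - <<'E'
from h import *
crop("scene",80,120,200,130,4,"pics/c6.png")
E
```

```text
t 33.35 pos [ 480.6 -344.3   36.6] yaw -85.57 tilt [ 0.0015 -0.0016] F [-0.8  0.7 -1.3] w 63.6
rotvec/30deg [-0.0026 -0.0033  0.0011]
-> [ 480.  -344.    36.6] mm [-0.4  0.6  0. ] units [-0.0005  0.0008  0.0001] rows>= 0.0
```

View pics/c6.png

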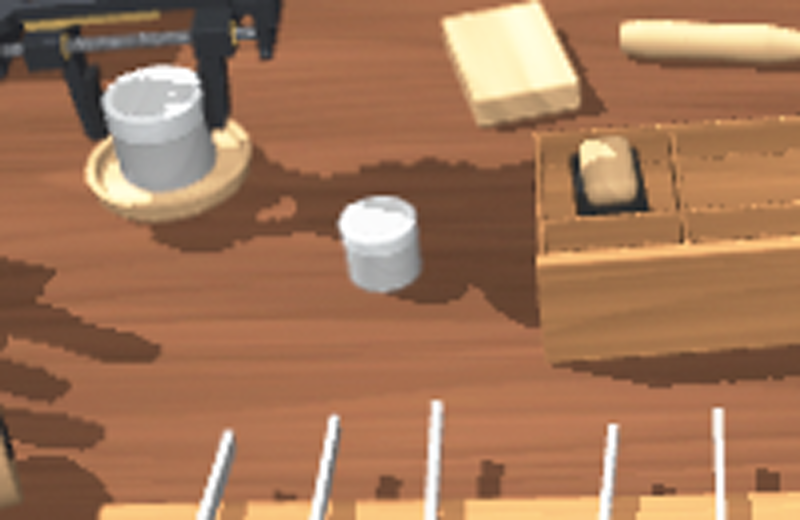

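The tin (158,130) sits inside the dish, touching or within about a millimetre. I lower it a touch, release and rise.

Emit:
{"method": "drive_tool", "body": {
  "series": [
    {"travel": [0,0,0.001],"angular": [0,0,0],"grip": 1},
    {"travel": [0,0,0],"angular": [0,0,0],"grip": 1},
    {"travel": [0,0,0],"angular": [0,0,0],"grip": -1},
    {"travel": [0,0,0],"angular": [0,0,0],"grip": -1},
    {"travel": [0,0,0],"angular": [0,0,0],"grip": -1},
    {"travel": [0,0,0],"angular": [0,0,0],"grip": -1},
    {"travel": [0,0,0],"angular": [0,0,0],"grip": -1},
    {"travel": [0,0,-0.02],"angular": [0,0,0],"grip": -1},
    {"travel": [0,0,-0.045],"angular": [0,0,0],"grip": -1},
    {"travel": [0,0,-0.055],"angular": [0,0,0],"grip": -1}
  ]
}}

```text
time: 34.4
eef_pos: [478.8, -342.5, 129.4]
ee_rot: [-0.0, 0.734, -0.679, -0.004]
force: [-0.1, -0.3, -0.0]
grip_width: 87.9
```

```bash
python3 g.py 517.5 305.4 205;python3 - <<'E'
from h import *
cv2.imwrite("pics/t7.png",cams.capture("top")[:,:,::-1]);
E
```

```text
t 34.4 pos [ 478.8 -342.5  129.4] yaw -85.58 tilt [-0.0058  0.0062] F [-0.1 -0.3 -0. ] w 87.9
rotvec/30deg [0.0101 0.0127 0.0007]
-> [517.5 305.4 205. ] mm [-643.5  -88.2  -71.8] units [-0.8043 -0.1102 -0.0897] rows>= 13.1
```

Emit:
{"method": "drive_tool", "body": {
  "series": [
    {"travel": [-0.02,-0.003,-0.05],"angular": [0.01,0.01,0],"grip": -1},
    {"travel": [-0.04,-0.0055,-0.04],"angular": [0,0,0],"grip": -1},
    {"travel": [-0.058,-0.008,-0.01],"angular": [0,0,0],"grip": -1},
    {"travel": [-0.06,-0.0082,0],"angular": [0,0,0],"grip": -1},
    {"travel": [-0.06,-0.0082,0],"angular": [0,0,0],"grip": -1},
    {"travel": [-0.06,-0.0082,0],"angular": [0,0,0],"grip": -1},
    {"travel": [-0.06,-0.0082,0],"angular": [0,0,0],"grip": -1},
    {"travel": [-0.06,-0.0082,0],"angular": [0,0,0],"grip": -1},
    {"travel": [-0.06,-0.0082,0],"angular": [0,0,0],"grip": -1},
    {"travel": [-0.06,-0.0082,0],"angular": [0,0,0],"grip": -1}
  ]
}}

```text
time: 35.45
eef_pos: [508.3, 97.8, 219.0]
ee_rot: [-0.002, 0.73, -0.683, 0.012]
force: [1.1, 0.4, 0.5]
grip_width: 88.1
```

```bash
python3 g.py 517.5 305.4 205
```

```text
t 35.45 pos [508.3  97.8 219. ] yaw -86.15 tilt [ 0.0197 -0.014 ] F [1.1 0.4 0.5] w 88.1
rotvec/30deg [-0.0356 -0.0294 -0.018 ]
-> [517.5 305.4 205. ] mm [-206.7  -22.9   11.3] units [-0.2584 -0.0287  0.0141] rows>= 4.2
```

Emit:
{"method": "drive_tool", "body": {
  "series": [
    {"travel": [-0.055,-0.006,0],"angular": [-0.015,-0.015,-0.01],"grip": -1},
    {"travel": [-0.055,-0.006,0],"angular": [-0.015,-0.01,-0.005],"grip": -1},
    {"travel": [-0.05,-0.006,0],"angular": [0,0,0],"grip": -1},
    {"travel": [-0.035,-0.004,0],"angular": [0,0,0],"grip": -1},
    {"travel": [-0.02,-0.002,0],"angular": [0,0,0],"grip": -1},
    {"travel": [-0.008,-0.001,0],"angular": [0,0,0],"grip": -1},
    {"travel": [0,0,0],"angular": [0,0,0],"grip": -1},
    {"travel": [0,0,0],"angular": [0,0,0],"grip": -1},
    {"travel": [0,0,0],"angular": [0,0,0],"grip": -1},
    {"travel": [0,0,0],"angular": [0,0,0],"grip": -1}
  ]
}}

```text
time: 36.45
eef_pos: [513.6, 288.4, 217.0]
ee_rot: [-0.001, 0.735, -0.678, 0.002]
force: [-0.3, 0.3, -0.3]
grip_width: 88.0
```

```bash
python3 g.py 517.5 305.4 146.8
```

```text
t 36.45 pos [513.6 288.4 217. ] yaw -85.37 tilt [ 0.0039 -0.0013] F [-0.3  0.3 -0.3] w 88.0
rotvec/30deg [-0.0073 -0.0031  0.0077]
-> [517.5 305.4 146.8] mm [-16.8  -5.   70.2] units [-0.021  -0.0062  0.0877] rows>= 1.4
```

Emit:
{"method": "drive_tool", "body": {
  "series": [
    {"travel": [-0.01,-0.003,0],"angular": [-0.006,-0.003,0.007],"grip": -1},
    {"travel": [-0.007,-0.002,0],"angular": [0,0,0],"grip": -1},
    {"travel": [-0.003,-0.001,0],"angular": [0,0,0],"grip": -1},
    {"travel": [0,0,0.012],"angular": [0,0,0],"grip": -1},
    {"travel": [0,0,0.022],"angular": [0,0,0],"grip": -1},
    {"travel": [0,0,0.022],"angular": [0,0,0],"grip": -1},
    {"travel": [0,0,0.018],"angular": [0,0,0],"grip": -1},
    {"travel": [0,0,0.01],"angular": [0,0,0],"grip": -1},
    {"travel": [0,0,0.003],"angular": [0,0,0],"grip": -1},
    {"travel": [0,0,0],"angular": [0,0,0],"grip": -1}
  ]
}}

```text
time: 37.45
eef_pos: [517.3, 305.3, 142.1]
ee_rot: [0.0, 0.733, -0.68, -0.0]
force: [-0.6, 0.6, -0.3]
grip_width: 88.1
```

```bash
python3 g.py 517.5 305.4 146.8
```

```text
t 37.45 pos [517.3 305.3 142.1] yaw -85.65 tilt [-0.0005 -0.0004] F [-0.6  0.6 -0.3] w 88.1
rotvec/30deg [ 0.001  -0.0006 -0.0016]
-> [517.5 305.4 146.8] mm [-0.1 -0.2 -4.7] units [-0.0001 -0.0002 -0.0058] rows>= 0.1
```

Emit:
{"method": "drive_tool", "body": {
  "series": [
    {"travel": [0,0,-0.005],"angular": [0,0,0],"grip": -0.5},
    {"travel": [0,0,0],"angular": [0,0,0],"grip": -0.3},
    {"travel": [0,0,0],"angular": [0,0,0],"grip": 1},
    {"travel": [0,0,0],"angular": [0,0,0],"grip": 1},
    {"travel": [0,0,0],"angular": [0,0,0],"grip": 1},
    {"travel": [0,0,0],"angular": [0,0,0],"grip": 1},
    {"travel": [0,0,0],"angular": [0,0,0],"grip": 1},
    {"travel": [0,0,0],"angular": [0,0,0],"grip": 1},
    {"travel": [0,0,0],"angular": [0,0,0],"grip": 1},
    {"travel": [0,0,0],"angular": [0,0,0],"grip": 1}
  ],
  "squeeze": 35
}}

```text
time: 38.45
eef_pos: [518.3, 305.5, 148.9]
ee_rot: [-0.001, 0.733, -0.68, 0.001]
force: [0.1, -0.1, 0.7]
grip_width: 28.2
```

```bash
python3 g.py 517.5 305.4 235 617 -50.8 235
```

```text
t 38.45 pos [518.3 305.5 148.9] yaw -85.64 tilt [0.0036 0.0007] F [ 0.1 -0.1  0.7] w 28.2
rotvec/30deg [-0.0069  0.0009 -0.0015]
-> [517.5 305.4 235. ] mm [ -0.    0.5 -86.1] units [-0.      0.0006 -0.1076] rows>= 1.7
-> [617.  -50.8 235. ] mm [362.8 -71.9  -0. ] units [ 0.4535 -0.0898 -0.    ] rows>= 7.4
```

Emit:
{"method": "drive_tool", "body": {
  "series": [
    {"travel": [0,0,-0.015],"angular": [-0.006,0,0],"grip": 1},
    {"travel": [0,0,-0.035],"angular": [0,0,0],"grip": 1},
    {"travel": [0,0,-0.04],"angular": [0,0,0],"grip": 1},
    {"travel": [0,0,-0.015],"angular": [0,0,0],"grip": 1},
    {"travel": [0.03,-0.006,0],"angular": [0,0,0],"grip": 1},
    {"travel": [0.05,-0.01,0],"angular": [0,0,0],"grip": 1},
    {"travel": [0.05,-0.01,0],"angular": [0,0,0],"grip": 1},
    {"travel": [0.05,-0.01,0],"angular": [0,0,0],"grip": 1},
    {"travel": [0.05,-0.01,0],"angular": [0,0,0],"grip": 1},
    {"travel": [0.05,-0.01,0],"angular": [0,0,0],"grip": 1}
  ]
}}

```text
time: 39.45
eef_pos: [577.9, 82.8, 236.6]
ee_rot: [0.004, 0.737, -0.676, -0.004]
force: [1.5, 0.4, -5.5]
grip_width: 27.9
```

```bash
python3 g.py 617 -50.8 220
```

```text
t 39.45 pos [577.9  82.8 236.6] yaw -85.12 tilt [-0.0112  0.0001] F [ 1.5  0.4 -5.5] w 27.9
rotvec/30deg [0.0213 0.002  0.0159]
-> [617.  -50.8 220. ] mm [136.5 -27.7  16.2] units [ 0.1706 -0.0347  0.0202] rows>= 2.8
```

Emit:
{"method": "drive_tool", "body": {
  "series": [
    {"travel": [0.045,-0.009,0],"angular": [0.011,0,0.008],"grip": 1},
    {"travel": [0.042,-0.009,0],"angular": [0.01,0,0.008],"grip": 1},
    {"travel": [0.035,-0.007,0],"angular": [0,0,0],"grip": 1},
    {"travel": [0.02,-0.004,0],"angular": [0,0,0],"grip": 1},
    {"travel": [0.01,-0.002,0],"angular": [0,0,0],"grip": 1},
    {"travel": [0.004,-0.001,0],"angular": [0,0,0],"grip": 1},
    {"travel": [0,0,0],"angular": [0,0,0],"grip": 1},
    {"travel": [0,0,0],"angular": [0,0,0],"grip": 1},
    {"travel": [0,0,0],"angular": [0,0,0],"grip": 1},
    {"travel": [0,0,0],"angular": [0,0,0],"grip": 1}
  ]
}}

```text
time: 40.45
eef_pos: [613.1, -44.9, 236.6]
ee_rot: [0.001, 0.733, -0.68, -0.003]
force: [-0.3, -0.9, -5.5]
grip_width: 27.7
```

```bash
python3 g.py 617 -50.8 152.9
```

```text
t 40.45 pos [613.1 -44.9 236.6] yaw -85.69 tilt [-0.0058  0.0034] F [-0.3 -0.9 -5.5] w 27.7
rotvec/30deg [ 0.0106  0.0074 -0.0029]
-> [617.  -50.8 152.9] mm [ 6.5 -3.9 83.7] units [ 0.0082 -0.0048  0.1046] rows>= 1.7
```

Emit:
{"method": "drive_tool", "body": {
  "series": [
    {"travel": [0.005,-0.003,0],"angular": [0.01,0.006,0],"grip": 1},
    {"travel": [0.002,-0.001,0],"angular": [0,0,0],"grip": 1},
    {"travel": [0,0,0],"angular": [0,0,0],"grip": 1},
    {"travel": [0,0,0.01],"angular": [0,0,0],"grip": 1},
    {"travel": [0,0,0.015],"angular": [0,0,0],"grip": 1},
    {"travel": [0,0,0.015],"angular": [0,0,0],"grip": 1},
    {"travel": [0,0,0.012],"angular": [0,0,0],"grip": 1},
    {"travel": [0,0,0.006],"angular": [0,0,0],"grip": 1},
    {"travel": [0,0,0],"angular": [0,0,0],"grip": 1},
    {"travel": [0,0,0],"angular": [0,0,0],"grip": 1}
  ]
}}

```text
time: 41.45
eef_pos: [616.4, -49.7, 184.5]
ee_rot: [0.0, 0.733, -0.68, -0.001]
force: [1.0, 0.1, -5.4]
grip_width: 28.0
```

```bash
python3 g.py 617 -50.8 152.9
```

```text
t 41.45 pos [616.4 -49.7 184.5] yaw -85.64 tilt [-0.0026  0.0014] F [ 1.   0.1 -5.4] w 28.0
rotvec/30deg [ 0.0047  0.003  -0.0013]
-> [617.  -50.8 152.9] mm [ 1.2 -0.6 31.6] units [ 0.0015 -0.0008  0.0395] rows>= 0.6
```

Emit:
{"method": "drive_tool", "body": {
  "series": [
    {"travel": [0.001,-0.0005,0.005],"angular": [0.004,0.002,0],"grip": 1},
    {"travel": [0,0,0.01],"angular": [0,0,0],"grip": 1},
    {"travel": [0,0,0.009],"angular": [0,0,0],"grip": 1},
    {"travel": [0,0,0.006],"angular": [0,0,0],"grip": 1},
    {"travel": [0,0,0.003],"angular": [0,0,0],"grip": 1},
    {"travel": [0,0,0.002],"angular": [0,0,0],"grip": 1},
    {"travel": [0,0,0.001],"angular": [0,0,0],"grip": 1},
    {"travel": [0,0,0.001],"angular": [0,0,0],"grip": 1},
    {"travel": [0,0,0],"angular": [0,0,0],"grip": 1},
    {"travel": [0,0,0],"angular": [0,0,0],"grip": 1}
  ]
}}

```text
time: 42.45
eef_pos: [617.4, -50.7, 153.5]
ee_rot: [-0.001, 0.734, -0.68, 0.001]
force: [-0.4, 0.0, -4.8]
grip_width: 27.8
```

```bash
python3 g.py 617 -50.8 152.9
```

```text
t 42.45 pos [617.4 -50.7 153.5] yaw -85.64 tilt [ 0.0021 -0.0002] F [-0.4  0.  -4.8] w 27.8
rotvec/30deg [-0.0041 -0.0007 -0.0012]
-> [617.  -50.8 152.9] mm [0.1 0.5 0.6] units [0.0001 0.0006 0.0008] rows>= 0.0
```

Emit:
{"method": "drive_tool", "body": {
  "series": [
    {"travel": [0,0,0.0008],"angular": [-0.003,0,0],"grip": 1},
    {"travel": [0,0,0.0008],"angular": [0,0,0],"grip": 1},
    {"travel": [0,0,0.0007],"angular": [0,0,0],"grip": 1},
    {"travel": [0,0,0.0004],"angular": [0,0,0],"grip": 1},
    {"travel": [0,0,0],"angular": [0,0,0],"grip": 1},
    {"travel": [0,0,0],"angular": [0,0,0],"grip": 1},
    {"travel": [0,0,0],"angular": [0,0,0],"grip": 1},
    {"travel": [0,0,0],"angular": [0,0,0],"grip": 1},
    {"travel": [0,0,0],"angular": [0,0,0],"grip": 1},
    {"travel": [0,0,0],"angular": [0,0,0],"grip": 1}
  ]
}}

```text
time: 43.45
eef_pos: [618.1, -50.8, 153.1]
ee_rot: [-0.001, 0.734, -0.68, 0.002]
force: [0.1, 0.2, -2.3]
grip_width: 27.9
```

```bash
python3 g.py 617 -50.8 152.9
```

```text
t 43.45 pos [618.1 -50.8 153.1] yaw -85.64 tilt [ 0.0034 -0.0011] F [ 0.1  0.2 -2.3] w 27.9
rotvec/30deg [-0.0063 -0.0026 -0.0012]
-> [617.  -50.8 152.9] mm [-0.1  1.1  0.2] units [-0.0001  0.0014  0.0002] rows>= 0.0
```

Contact. Release, rise, then the jar.

Emit:
{"method": "drive_tool", "body": {
  "series": [
    {"travel": [0,0,0.0005],"angular": [0,0,0],"grip": 1},
    {"travel": [0,0,0],"angular": [0,0,0],"grip": -1},
    {"travel": [0,0,0],"angular": [0,0,0],"grip": -1},
    {"travel": [0,0,0],"angular": [0,0,0],"grip": -1},
    {"travel": [0,0,0],"angular": [0,0,0],"grip": -1},
    {"travel": [0,0,0],"angular": [0,0,0],"grip": -1},
    {"travel": [0,0,-0.015],"angular": [-0.006,-0.002,0],"grip": -1},
    {"travel": [0,0,-0.03],"angular": [0,0,0],"grip": -1},
    {"travel": [0,0,-0.02],"angular": [0,0,0],"grip": -1},
    {"travel": [0,0,0],"angular": [0,0,0],"grip": -1}
  ]
}}

```text
time: 44.45
eef_pos: [618.9, -51.0, 210.0]
ee_rot: [-0.001, 0.734, -0.68, 0.002]
force: [-1.1, -0.9, -0.8]
grip_width: 88.1
```

```bash
python3 g.py 428.7 309.3 205
```

```text
t 44.45 pos [618.9 -51.  210. ] yaw -85.64 tilt [ 0.0037 -0.0014] F [-1.1 -0.9 -0.8] w 88.1
rotvec/30deg [-0.0068 -0.0032 -0.0012]
-> [428.7 309.3 205. ] mm [-373.8  162.2    3.8] units [-0.4672  0.2028  0.0048] rows>= 8.1
```

Emit:
{"method": "drive_tool", "body": {
  "series": [
    {"travel": [-0.03,0.013,0],"angular": [-0.006,-0.003,0],"grip": -1},
    {"travel": [-0.056,0.0243,0],"angular": [0,0,0],"grip": -1},
    {"travel": [-0.056,0.0243,0],"angular": [0,0,0],"grip": -1},
    {"travel": [-0.056,0.0243,0],"angular": [0,0,0],"grip": -1},
    {"travel": [-0.056,0.0243,0.005],"angular": [0,0,0],"grip": -1},
    {"travel": [-0.056,0.0243,0.01],"angular": [0,0,0],"grip": -1},
    {"travel": [-0.056,0.0243,0.015],"angular": [0,0,0],"grip": -1},
    {"travel": [-0.045,0.02,0.01],"angular": [0,0,0],"grip": -1},
    {"travel": [-0.03,0.013,0],"angular": [0,0,0],"grip": -1},
    {"travel": [-0.015,0.006,0],"angular": [0,0,0],"grip": -1}
  ]
}}

```text
time: 45.45
eef_pos: [427.5, 307.6, 174.8]
ee_rot: [0.001, 0.732, -0.681, 0.0]
force: [0.3, -0.0, 0.0]
grip_width: 88.4
```

```bash
python3 g.py 428.7 309.3 99.2
```

```text
t 45.45 pos [427.5 307.6 174.8] yaw -85.92 tilt [-0.0008 -0.001 ] F [ 0.3 -0.   0. ] w 88.4
rotvec/30deg [ 0.0016 -0.0018 -0.0105]
-> [428.7 309.3  99.2] mm [-1.7 -1.3 75.6] units [-0.0022 -0.0017  0.0945] rows>= 1.5
```

Emit:
{"method": "drive_tool", "body": {
  "series": [
    {"travel": [0,0,0],"angular": [0,0,-0.01],"grip": -1},
    {"travel": [0.002,-0.002,0],"angular": [0,0,0],"grip": -1},
    {"travel": [0,0,0.015],"angular": [0,0,0],"grip": -1},
    {"travel": [0,0,0.012],"angular": [0,0,0],"grip": -1},
    {"travel": [0,0,0.005],"angular": [0,0,0],"grip": -1},
    {"travel": [0,0,0.0],"angular": [0,0,0],"grip": -1},
    {"travel": [0,0,0],"angular": [0,0,0],"grip": -1},
    {"travel": [0,0,0],"angular": [0,0,0],"grip": -1},
    {"travel": [0,0,0],"angular": [0,0,0],"grip": -1},
    {"travel": [0,0,0],"angular": [0,0,0],"grip": -1}
  ]
}}

```text
time: 46.45
eef_pos: [431.8, 302.6, 146.5]
ee_rot: [0.001, 0.732, -0.681, 0.0]
force: [0.5, 0.3, -0.1]
grip_width: 87.8
```

```bash
python3 g.py 428.7 309.3 99.2
```

```text
t 46.45 pos [431.8 302.6 146.5] yaw -85.81 tilt [-0.0008 -0.0019] F [ 0.5  0.3 -0.1] w 87.8
rotvec/30deg [ 0.0018 -0.0036 -0.007 ]
-> [428.7 309.3  99.2] mm [-7.   2.5 47.3] units [-0.0088  0.0032  0.0592] rows>= 1.0
```

Emit:
{"method": "drive_tool", "body": {
  "series": [
    {"travel": [-0.006,0.002,0],"angular": [0,-0.003,-0.006],"grip": -1},
    {"travel": [-0.003,0.001,0],"angular": [0,0,0],"grip": -1},
    {"travel": [0,0,0.01],"angular": [0,0,0],"grip": -1},
    {"travel": [0,0,0.02],"angular": [0,0,0],"grip": -1},
    {"travel": [0,0,0.015],"angular": [0,0,0],"grip": -1},
    {"travel": [0,0,0.008],"angular": [0,0,0],"grip": -1},
    {"travel": [0,0,0.003],"angular": [0,0,0],"grip": -1},
    {"travel": [0,0,0],"angular": [0,0,0],"grip": -1},
    {"travel": [0,0,0],"angular": [0,0,0],"grip": -1},
    {"travel": [0,0,0],"angular": [0,0,0],"grip": -1}
  ]
}}

```text
time: 47.45
eef_pos: [428.7, 310.9, 99.5]
ee_rot: [-0.0, 0.734, -0.679, 0.0]
force: [-0.3, 0.6, 0.3]
grip_width: 87.7
```

```bash
python3 g.py 428.7 309.3 99.2
```

```text
t 47.45 pos [428.7 310.9  99.5] yaw -85.56 tilt [0.0005 0.0004] F [-0.3  0.6  0.3] w 87.7
rotvec/30deg [-0.001   0.0007  0.0013]
-> [428.7 309.3  99.2] mm [1.6 0.1 0.2] units [0.002  0.0001 0.0003] rows>= 0.0
```

Emit:
{"method": "drive_tool", "body": {
  "series": [
    {"travel": [0.001,0,0],"angular": [0,0,0],"grip": -1},
    {"travel": [0,0,0],"angular": [0,0,0],"grip": 1},
    {"travel": [0,0,0],"angular": [0,0,0],"grip": 1},
    {"travel": [0,0,0],"angular": [0,0,0],"grip": 1},
    {"travel": [0,0,0],"angular": [0,0,0],"grip": 1},
    {"travel": [0,0,0],"angular": [0,0,0],"grip": 1},
    {"travel": [0,0,0],"angular": [0,0,0],"grip": 1},
    {"travel": [0,0,-0.015],"angular": [0,0,0],"grip": 1},
    {"travel": [0,0,-0.035],"angular": [0,0,0],"grip": 1},
    {"travel": [0,0,-0.03],"angular": [0,0,0],"grip": 1}
  ],
  "squeeze": 30
}}

```text
time: 48.45
eef_pos: [427.0, 309.2, 163.9]
ee_rot: [0.003, 0.734, -0.679, -0.001]
force: [-0.2, -0.4, -3.8]
grip_width: 63.1
```

```bash
python3 g.py 526 26.6 165
```

```text
t 48.45 pos [427.  309.2 163.9] yaw -85.57 tilt [-0.0062 -0.0025] F [-0.2 -0.4 -3.8] w 63.1
rotvec/30deg [ 0.0122 -0.0038  0.001 ]
-> [526.   26.6 165. ] mm [289.4 -76.9  -1. ] units [ 0.3617 -0.0961 -0.0013] rows>= 6.0
```

Emit:
{"method": "drive_tool", "body": {
  "series": [
    {"travel": [0.03,-0.008,0],"angular": [0.006,-0.002,0],"grip": 1},
    {"travel": [0.05,-0.013,0],"angular": [0.006,-0.002,0],"grip": 1},
    {"travel": [0.053,-0.014,0],"angular": [0,0,0],"grip": 1},
    {"travel": [0.053,-0.014,0],"angular": [0,0,0],"grip": 1},
    {"travel": [0.053,-0.014,0],"angular": [0,0,0],"grip": 1},
    {"travel": [0.05,-0.013,0],"angular": [0,0,0],"grip": 1},
    {"travel": [0.035,-0.009,0],"angular": [0,0,0],"grip": 1},
    {"travel": [0.02,-0.005,0],"angular": [0,0,0],"grip": 1},
    {"travel": [0.008,-0.002,0],"angular": [0,0,0],"grip": 1},
    {"travel": [0,0,0],"angular": [0,0,0],"grip": 1}
  ]
}}

```text
time: 49.45
eef_pos: [525.8, 25.2, 172.6]
ee_rot: [-0.004, 0.735, -0.678, 0.001]
force: [-0.8, -0.3, -3.1]
grip_width: 62.9
```

```bash
python3 g.py 526 26.6 103.5
```

```text
t 49.45 pos [525.8  25.2 172.6] yaw -85.4 tilt [0.0074 0.0038] F [-0.8 -0.3 -3.1] w 62.9
rotvec/30deg [-0.0147  0.0061  0.0065]
-> [526.   26.6 103.5] mm [-1.2  0.2 69.1] units [-0.0014  0.0002  0.0864] rows>= 1.4
```

Emit:
{"method": "drive_tool", "body": {
  "series": [
    {"travel": [0,0,0],"angular": [-0.012,0.005,0.006],"grip": 1},
    {"travel": [0,0,0.01],"angular": [0,0,0],"grip": 1},
    {"travel": [0,0,0.015],"angular": [0,0,0],"grip": 1},
    {"travel": [0,0,0.015],"angular": [0,0,0],"grip": 1},
    {"travel": [0,0,0.008],"angular": [0,0,0],"grip": 1},
    {"travel": [0,0,0.003],"angular": [0,0,0],"grip": 1},
    {"travel": [0,0,0],"angular": [0,0,0],"grip": 1},
    {"travel": [0,0,0],"angular": [0,0,0],"grip": 1},
    {"travel": [0,0,0],"angular": [0,0,0],"grip": 1},
    {"travel": [0,0,0],"angular": [0,0,0],"grip": 1}
  ]
}}

```text
time: 50.45
eef_pos: [524.4, 29.1, 128.0]
ee_rot: [-0.0, 0.735, -0.678, -0.001]
force: [-0.2, -0.0, -3.7]
grip_width: 62.8
```

```bash
python3 g.py 526 26.6 103.5
```

```text
t 50.45 pos [524.4  29.1 128. ] yaw -85.34 tilt [-0.001   0.0015] F [-0.2 -0.  -3.7] w 62.8
rotvec/30deg [0.0017 0.0029 0.0086]
-> [526.   26.6 103.5] mm [ 2.7 -1.4 24.4] units [ 0.0034 -0.0018  0.0306] rows>= 0.5
```

Emit:
{"method": "drive_tool", "body": {
  "series": [
    {"travel": [0.003,-0.001,0.004],"angular": [0,0.002,0.007],"grip": 1},
    {"travel": [0,0,0.008],"angular": [0,0,0],"grip": 1},
    {"travel": [0,0,0.007],"angular": [0,0,0],"grip": 1},
    {"travel": [0,0,0.005],"angular": [0,0,0],"grip": 1},
    {"travel": [0,0,0.002],"angular": [0,0,0],"grip": 1},
    {"travel": [0,0,0.001],"angular": [0,0,0],"grip": 1},
    {"travel": [0,0,0.001],"angular": [0,0,0],"grip": 1},
    {"travel": [0,0,0.0005],"angular": [0,0,0],"grip": 1},
    {"travel": [0,0,0],"angular": [0,0,0],"grip": 1},
    {"travel": [0,0,0],"angular": [0,0,0],"grip": 1}
  ]
}}

```text
time: 51.45
eef_pos: [526.3, 26.5, 104.5]
ee_rot: [-0.001, 0.734, -0.679, 0.001]
force: [0.3, -1.0, -2.1]
grip_width: 63.1
```

```bash
python3 g.py 526 26.6 103.5
```

```text
t 51.45 pos [526.3  26.5 104.5] yaw -85.58 tilt [0.002 0.   ] F [ 0.3 -1.  -2.1] w 63.1
rotvec/30deg [-0.0037 -0.0002  0.0007]
-> [526.   26.6 103.5] mm [-0.2  0.3  1. ] units [-0.0002  0.0004  0.0013] rows>= 0.0
```

Emit:
{"method": "drive_tool", "body": {
  "series": [
    {"travel": [0,0,0.0006],"angular": [0,0,0],"grip": 1},
    {"travel": [0,0,0.0006],"angular": [0,0,0],"grip": 1},
    {"travel": [0,0,0.0004],"angular": [0,0,0],"grip": 1},
    {"travel": [0,0,0],"angular": [0,0,0],"grip": 1},
    {"travel": [0,0,0],"angular": [0,0,0],"grip": 1},
    {"travel": [0,0,0],"angular": [0,0,0],"grip": 1},
    {"travel": [0,0,0],"angular": [0,0,0],"grip": 1},
    {"travel": [0,0,0],"angular": [0,0,0],"grip": 1},
    {"travel": [0,0,0],"angular": [0,0,0],"grip": 1},
    {"travel": [0,0,0],"angular": [0,0,0],"grip": 1}
  ]
}}

```text
time: 52.45
eef_pos: [527.0, 26.5, 104.5]
ee_rot: [-0.001, 0.734, -0.679, 0.002]
force: [-0.2, 0.3, 2.0]
grip_width: 62.7
```

```bash
python3 g.py 526 26.6 103.5
```

```text
t 52.45 pos [527.   26.5 104.5] yaw -85.58 tilt [ 0.0044 -0.0001] F [-0.2  0.3  2. ] w 62.7
rotvec/30deg [-0.0083 -0.0008  0.0005]
-> [526.   26.6 103.5] mm [-0.2  1.   1. ] units [-0.0003  0.0013  0.0012] rows>= 0.0
```

Seated. Release, rise to ~170 and go to the can.

Emit:
{"method": "drive_tool", "body": {
  "series": [
    {"travel": [0,0,0],"angular": [0,0,0],"grip": -1},
    {"travel": [0,0,0],"angular": [0,0,0],"grip": -1},
    {"travel": [0,0,0],"angular": [0,0,0],"grip": -1},
    {"travel": [0,0,0],"angular": [0,0,0],"grip": -1},
    {"travel": [0,0,0],"angular": [0,0,0],"grip": -1},
    {"travel": [0,0,-0.02],"angular": [-0.008,0,0],"grip": -1},
    {"travel": [0,0,-0.045],"angular": [0,0,0],"grip": -1},
    {"travel": [0,0,-0.035],"angular": [0,0,0],"grip": -1},
    {"travel": [0,0,-0.01],"angular": [0,0,0],"grip": -1},
    {"travel": [0,0,0],"angular": [0,0,0],"grip": -1}
  ]
}}

```text
time: 53.45
eef_pos: [526.3, 26.4, 193.4]
ee_rot: [0.001, 0.734, -0.679, -0.001]
force: [-0.4, -0.1, -0.1]
grip_width: 88.0
```

```bash
python3 g.py 604 297.7 180
```

```text
t 53.45 pos [526.3  26.4 193.4] yaw -85.59 tilt [-0.0032 -0.0004] F [-0.4 -0.1 -0.1] w 88.0
rotvec/30deg [ 0.0062 -0.0002  0.0005]
-> [604.  297.7 180. ] mm [-264.5  -98.4   13. ] units [-0.3306 -0.123   0.0163] rows>= 5.7
```

Emit:
{"method": "drive_tool", "body": {
  "series": [
    {"travel": [-0.03,-0.011,0],"angular": [0.005,0,0],"grip": -1},
    {"travel": [-0.055,-0.0206,0],"angular": [0,0,0],"grip": -1},
    {"travel": [-0.055,-0.0206,0],"angular": [0,0,0],"grip": -1},
    {"travel": [-0.055,-0.0206,0],"angular": [0,0,0],"grip": -1},
    {"travel": [-0.055,-0.0206,0],"angular": [0,0,0],"grip": -1},
    {"travel": [-0.04,-0.015,0],"angular": [0,0,0],"grip": -1},
    {"travel": [-0.02,-0.007,0],"angular": [0,0,0],"grip": -1},
    {"travel": [-0.01,-0.004,0],"angular": [0,0,0],"grip": -1},
    {"travel": [0,0,0],"angular": [0,0,0],"grip": -1},
    {"travel": [0,0,0],"angular": [0,0,0],"grip": -1}
  ]
}}

```text
time: 54.45
eef_pos: [600.9, 297.1, 174.8]
ee_rot: [0.009, 0.733, -0.681, -0.006]
force: [-0.2, -0.7, 0.6]
grip_width: 87.7
```

```bash
python3 g.py 604 297.7 90.6
```

```text
t 54.45 pos [600.9 297.1 174.8] yaw -85.79 tilt [-0.0209 -0.0049] F [-0.2 -0.7  0.6] w 87.7
rotvec/30deg [ 0.0404 -0.0063 -0.0065]
-> [604.  297.7  90.6] mm [-0.6 -4.9 84.2] units [-0.0008 -0.0062  0.1052] rows>= 1.7
```

Emit:
{"method": "drive_tool", "body": {
  "series": [
    {"travel": [0,-0.002,0],"angular": [0.025,-0.004,-0.006],"grip": -1},
    {"travel": [0,-0.001,0],"angular": [0.015,0,0],"grip": -1},
    {"travel": [0,0,0],"angular": [0,0,0],"grip": -1},
    {"travel": [0,0,0.015],"angular": [0,0,0],"grip": -1},
    {"travel": [0,0,0.025],"angular": [0,0,0],"grip": -1},
    {"travel": [0,0,0.025],"angular": [0,0,0],"grip": -1},
    {"travel": [0,0,0.015],"angular": [0,0,0],"grip": -1},
    {"travel": [0,0,0.008],"angular": [0,0,0],"grip": -1},
    {"travel": [0,0,0.003],"angular": [0,0,0],"grip": -1},
    {"travel": [0,0,0],"angular": [0,0,0],"grip": -1}
  ]
}}

```text
time: 55.45
eef_pos: [604.1, 293.1, 98.2]
ee_rot: [-0.001, 0.732, -0.681, 0.001]
force: [0.1, 0.3, -1.2]
grip_width: 88.0
```

```bash
python3 g.py 604 297.7 90.6
```

```text
t 55.45 pos [604.1 293.1  98.2] yaw -85.87 tilt [ 0.0029 -0.001 ] F [ 0.1  0.3 -1.2] w 88.0
rotvec/30deg [-0.0054 -0.0024 -0.0091]
-> [604.  297.7  90.6] mm [-4.6 -0.2  7.6] units [-0.0058 -0.0003  0.0094] rows>= 0.2
```

Emit:
{"method": "drive_tool", "body": {
  "series": [
    {"travel": [-0.004,0,0.004],"angular": [-0.004,0,-0.008],"grip": -1},
    {"travel": [-0.001,0,0.003],"angular": [0,0,0],"grip": -1},
    {"travel": [0,0,0.001],"angular": [0,0,0],"grip": -1},
    {"travel": [0,0,0],"angular": [0,0,0],"grip": 1},
    {"travel": [0,0,0],"angular": [0,0,0],"grip": 1},
    {"travel": [0,0,0],"angular": [0,0,0],"grip": 1},
    {"travel": [0,0,0],"angular": [0,0,0],"grip": 1},
    {"travel": [0,0,0],"angular": [0,0,0],"grip": 1},
    {"travel": [0,0,0],"angular": [0,0,0],"grip": 1},
    {"travel": [0,0,0],"angular": [0,0,0],"grip": 1}
  ],
  "squeeze": 25
}}

```text
time: 56.45
eef_pos: [604.8, 297.8, 93.8]
ee_rot: [-0.002, 0.734, -0.679, 0.002]
force: [-0.1, 0.3, 0.0]
grip_width: 48.3
```

```bash
python3 g.py 604.2 116.4 150
```

```text
t 56.45 pos [604.8 297.8  93.8] yaw -85.6 tilt [0.0048 0.0001] F [-0.1  0.3  0. ] w 48.3
rotvec/30deg [-0.0091 -0.0006 -0.0001]
-> [604.2 116.4 150. ] mm [180.9  14.3 -56.3] units [ 0.2261  0.0178 -0.0703] rows>= 3.8
```

Emit:
{"method": "drive_tool", "body": {
  "series": [
    {"travel": [0,0,-0.02],"angular": [-0.008,0,0],"grip": 1},
    {"travel": [0,0,-0.035],"angular": [0,0,0],"grip": 1},
    {"travel": [0,0,-0.03],"angular": [0,0,0],"grip": 1},
    {"travel": [0.03,0.002,0],"angular": [0,0,0],"grip": 1},
    {"travel": [0.048,0.004,0],"angular": [0,0,0],"grip": 1},
    {"travel": [0.048,0.004,0],"angular": [0,0,0],"grip": 1},
    {"travel": [0.045,0.003,0],"angular": [0,0,0],"grip": 1},
    {"travel": [0.03,0.002,0],"angular": [0,0,0],"grip": 1},
    {"travel": [0.012,0.001,0],"angular": [0,0,0],"grip": 1},
    {"travel": [0.004,0,0],"angular": [0,0,0],"grip": 1}
  ]
}}

```text
time: 57.45
eef_pos: [600.5, 118.4, 155.3]
ee_rot: [0.007, 0.735, -0.678, -0.005]
force: [0.2, 0.7, -4.5]
grip_width: 47.5
```

```bash
python3 g.py 604.2 116.4 97.8
```

```text
t 57.45 pos [600.5 118.4 155.3] yaw -85.45 tilt [-0.0177 -0.003 ] F [ 0.2  0.7 -4.5] w 47.5
rotvec/30deg [ 0.0341 -0.0031  0.005 ]
-> [604.2 116.4  97.8] mm [ 2.2 -4.6 57.5] units [ 0.0027 -0.0057  0.0718] rows>= 1.2
```

Emit:
{"method": "drive_tool", "body": {
  "series": [
    {"travel": [0.001,-0.002,0],"angular": [0.02,-0.002,0.004],"grip": 1},
    {"travel": [0,-0.001,0],"angular": [0.013,0,0],"grip": 1},
    {"travel": [0,0,0],"angular": [0,0,0],"grip": 1},
    {"travel": [0,0,0.01],"angular": [0,0,0],"grip": 1},
    {"travel": [0,0,0.01],"angular": [0,0,0],"grip": 1},
    {"travel": [0,0,0.004],"angular": [0,0,0],"grip": 1},
    {"travel": [0,0,0],"angular": [0,0,0],"grip": 1},
    {"travel": [0,0,0],"angular": [0,0,0],"grip": 1},
    {"travel": [0,0,0],"angular": [0,0,0],"grip": 1},
    {"travel": [0,0,0],"angular": [0,0,0],"grip": 1}
  ]
}}

```text
time: 58.45
eef_pos: [602.4, 122.1, 133.0]
ee_rot: [0.0, 0.735, -0.678, -0.001]
force: [0.8, 0.3, -4.4]
grip_width: 47.9
```

```bash
python3 g.py 604.2 116.4 97.8
```

```text
t 58.45 pos [602.4 122.1 133. ] yaw -85.33 tilt [-0.0014  0.0007] F [ 0.8  0.3 -4.4] w 47.9
rotvec/30deg [0.0026 0.0015 0.0091]
-> [604.2 116.4  97.8] mm [ 5.9 -1.4 35.2] units [ 0.0073 -0.0018  0.044 ] rows>= 0.7
```

Emit:
{"method": "drive_tool", "body": {
  "series": [
    {"travel": [0.005,-0.001,0],"angular": [0.002,0.001,0.008],"grip": 1},
    {"travel": [0.002,0,0.005],"angular": [0,0,0],"grip": 1},
    {"travel": [0,0,0.01],"angular": [0,0,0],"grip": 1},
    {"travel": [0,0,0.01],"angular": [0,0,0],"grip": 1},
    {"travel": [0,0,0.007],"angular": [0,0,0],"grip": 1},
    {"travel": [0,0,0.004],"angular": [0,0,0],"grip": 1},
    {"travel": [0,0,0.002],"angular": [0,0,0],"grip": 1},
    {"travel": [0,0,0.001],"angular": [0,0,0],"grip": 1},
    {"travel": [0,0,0],"angular": [0,0,0],"grip": 1},
    {"travel": [0,0,0],"angular": [0,0,0],"grip": 1}
  ]
}}

```text
time: 59.45
eef_pos: [603.8, 116.0, 98.9]
ee_rot: [0.0, 0.734, -0.679, -0.0]
force: [0.4, -0.5, -4.4]
grip_width: 48.1
```

```bash
python3 g.py 604.2 116.4 97.8
```

```text
t 59.45 pos [603.8 116.   98.9] yaw -85.6 tilt [-0.0002  0.0002] F [ 0.4 -0.5 -4.4] w 48.1
rotvec/30deg [0.0004 0.0004 0.    ]
-> [604.2 116.4  97.8] mm [-0.4 -0.5  1.1] units [-0.0005 -0.0006  0.0014] rows>= 0.0
```

Emit:
{"method": "drive_tool", "body": {
  "series": [
    {"travel": [0,0,0.0008],"angular": [0,0,0],"grip": 1},
    {"travel": [0,0,0.0008],"angular": [0,0,0],"grip": 1},
    {"travel": [0,0,0.0007],"angular": [0,0,0],"grip": 1},
    {"travel": [0,0,0.0006],"angular": [0,0,0],"grip": 1},
    {"travel": [0,0,0.0005],"angular": [0,0,0],"grip": 1},
    {"travel": [0,0,0],"angular": [0,0,0],"grip": 1},
    {"travel": [0,0,0],"angular": [0,0,0],"grip": 1},
    {"travel": [0,0,0],"angular": [0,0,0],"grip": 1},
    {"travel": [0,0,0],"angular": [0,0,0],"grip": 1},
    {"travel": [0,0,0],"angular": [0,0,0],"grip": 1}
  ]
}}

```text
time: 60.45
eef_pos: [604.4, 116.1, 97.8]
ee_rot: [-0.001, 0.734, -0.679, 0.001]
force: [-1.3, -0.2, -2.1]
grip_width: 48.2
```

```bash
python3 g.py 604.2 116.4 97.8
```

```text
t 60.45 pos [604.4 116.1  97.8] yaw -85.59 tilt [0.0024 0.0002] F [-1.3 -0.2 -2.1] w 48.2
rotvec/30deg [-0.0046  0.0001  0.0003]
-> [604.2 116.4  97.8] mm [-0.3  0.2  0. ] units [-0.0004  0.0002  0.    ] rows>= 0.0
```

Contact. Release and rise to ~210.

Emit:
{"method": "drive_tool", "body": {
  "series": [
    {"travel": [0,0,0.0005],"angular": [0,0,0],"grip": 1},
    {"travel": [0,0,0],"angular": [0,0,0],"grip": -1},
    {"travel": [0,0,0],"angular": [0,0,0],"grip": -1},
    {"travel": [0,0,0],"angular": [0,0,0],"grip": -1},
    {"travel": [0,0,0],"angular": [0,0,0],"grip": -1},
    {"travel": [0,0,0],"angular": [0,0,0],"grip": -1},
    {"travel": [0,0,0],"angular": [0,0,0],"grip": -1},
    {"travel": [0,0,-0.03],"angular": [0,0,0],"grip": -1},
    {"travel": [0,0,-0.055],"angular": [0,0,0],"grip": -1},
    {"travel": [0,0,-0.05],"angular": [0,0,0],"grip": -1}
  ]
}}

```text
time: 61.45
eef_pos: [602.7, 115.9, 204.0]
ee_rot: [0.002, 0.734, -0.679, -0.002]
force: [0.5, 0.5, -0.3]
grip_width: 88.0
```

Emit:
{"method": "drive_tool", "body": {
  "series": [
    {"travel": [-0.03,0.01,0],"angular": [0,0,0],"grip": -1},
    {"travel": [-0.05,0.02,0],"angular": [0,0,0],"grip": -1},
    {"travel": [-0.05,0.02,0],"angular": [0,0,0],"grip": -1},
    {"travel": [-0.05,0.02,0],"angular": [0,0,0],"grip": -1},
    {"travel": [-0.05,0.02,0],"angular": [0,0,0],"grip": -1},
    {"travel": [-0.03,0.01,0],"angular": [0,0,0],"grip": -1},
    {"travel": [-0.01,0.005,0],"angular": [0,0,0],"grip": -1},
    {"travel": [0,0,0],"angular": [0,0,0],"grip": -1},
    {"travel": [0,0,0],"angular": [0,0,0],"grip": -1},
    {"travel": [0,0,0],"angular": [0,0,0],"grip": -1}
  ]
}}

```text
time: 62.45
eef_pos: [502.5, 329.3, 210.8]
ee_rot: [-0.003, 0.732, -0.681, 0.003]
force: [0.2, 0.6, 0.7]
grip_width: 88.3
```

```bash
python3 g.py; python3 - <<'E'
from h import *
a=cams.capture("top");b=cams.capture("scene")
np.save("top9.npy",a)
A=cv2.resize(a[170:295,110:420],None,fx=2.5,fy=2.5,interpolation=2);B=cv2.resize(b[110:240,80:400],(775,315),interpolation=2)
cv2.imwrite("pics/c9.png",np.vstack([A[:,:775][:,:,::-1][:300],B[:285,:,::-1]]))
E
```

```text
t 62.45 pos [502.5 329.3 210.8] yaw -85.87 tilt [0.0076 0.0005] F [0.2 0.6 0.7] w 88.3
```

View pics/c9.png

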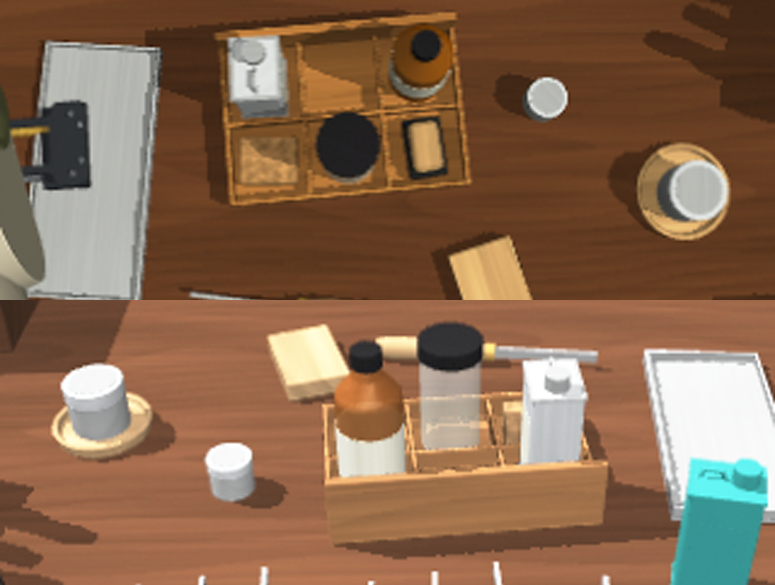

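The bottle, jar and can stand in their own bays, and the brush and cork look undisturbed. The tin's lid is at (697,190) against the dish at (684,190), so I check whether that offset is only parallax.

```bash
python3 - <<'E'
from h import *
np.set_printoptions(precision=1,suppress=True)
C=lambda p:np.array([p],float)/2.5+np.array([110,170])-.3
print('tin',onz("top",C((697,190)),62),'dish',onz("top",C((684,191)),14))
for n,p,z in(('jar',(348,146),130),('bottle',(426,45),176),('can cap',(248,52),148)):print(n,onz("top",C(p),z))
E
```

```text
tin [[ 478.5 -342.4]] dish [[ 480.9 -343.3]]
jar [[523.7  24.7]]
bottle [[614.  -50.5]]
can cap [[614.7 121.3]]
```

The tin's centre is within 3 mm of the dish's centre, so the offset is parallax. The other three match their starting positions within 3 mm. The robot is clear, so I hand the job in.

```bash
python3 -c "
from rig import finish_job
print(finish_job())"
```

```text
the job is handed in; nothing more can be done
None
```

The job is done and handed in at about 62.6 s of the 131 s allowed. I moved the can, jar and bottle upright into the metal tray, then set the wax tin flat in the round dish. The bottle went back to its back-right bay, the jar to front middle and the can to back left. I lowered each one until the wrist force showed it was resting before I opened the gripper. The force on the tin only dropped part-way, so I lowered it about 1 mm more and released it without a further check.

**Last checks:**
- **Positions:** in the final pictures the tin measures about 3 mm from the dish's centre. The bottle, jar and can caps are within about 3 mm of where they started.
- **Other items:** all three containers look upright, and the cork block and brush look unmoved. I judged these by eye in both views.
- **Robot:** it ended with an empty, open gripper above the tray, touching nothing.

No check failed. The two cameras disagreed by up to about 5 mm in x for the bottle and the tray, which was within the room available.

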